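Strip a marking-out set-up and put the pieces away

TASK

The marking-out is finished, so take the set-up on the surface plate apart from the top down, one piece at a time, and put each piece away in the tray: first the shaft, lying in the two V-notched saddles, then the V-block, the drilled block and the packing plate, each lying flat in the pocket cut to its own size. Set the pieces down rather than dropping them, and do not disturb the surface gauge or the roll of tape.

Things in the scene. Friction and masses are not known exactly. Their poses are not given: they have to be found in the camera images.
- shaft: Bright steel stepped shaft, the top piece, lying level in the V-block's groove. 110 mm long: middle 30 mm diameter, 60 mm long; a journal 22 mm diameter, 25 mm long at each end; 0.48 kg. Origin: on its axis, half way along; x along the axis (it may roll, so y and z may point anywhere). At the start its axis is 45 mm above the V-block's underside, 9 mm above its top.
- v_block: Dark steel V-block under the shaft, 50 mm (x, along the groove) by 44 mm (y) by 36 mm high; 90 degree groove in its top, 24 mm wide, 12 mm deep. Its y sides are cut in by 5 mm from 10 to 20 mm above the underside (clamp slots), so grip them in the upper 16 mm. 0.48 kg. Origin: centre of its underside, z up.
- gauge_block: Pale ground metal block with rows of drilled holes, under the V-block: 75 mm (x) by 50 mm (y) by 25 mm high, 0.62 kg. Origin: centre of its underside, z up. The V-block stands across it (groove along this block's y), so its two ends stick out about 15 mm.
- packing_plate: Dull grey-brown flat steel packing plate at the bottom of the set-up: 110 mm (x) by 60 mm (y) by 16 mm thick, a small hole near each corner, 0.78 kg. It sticks out 17 mm beyond the ends and 5 mm beyond the sides of the drilled block. Origin: centre of its underside, z up. It lies on the dark granite surface plate (300 x 200 mm, fixed), whose top is 50 mm above the bench.
- shaft_insert: Fixed plywood insert with no pocket, 140 (x) x 120 x 12 mm board. Origin: centre of its underside, z up. Two dark wooden saddles 12 mm thick, 44 mm wide (y) stand at x = +-45 mm, tops 40 mm above the origin, each with a 90 degree V notch 32 mm wide, 16 mm deep. Place of the shaft: axis along x, a journal in each notch, thick part between; its axis then lies 39.6 mm above the origin.
- v_insert: Fixed plywood insert 140 (x) x 120 x 20 mm, one of four in a fixed steel tray. Origin: centre of its underside, z up. Centred dark-lined pocket, 66 mm along x by 60 mm along y, 8 mm deep: floor 12 mm, rim 20 mm above the origin. In the middle of both long sides a finger notch 44 mm wide, as deep, cuts the rim out to y = +-56 mm. Place of the V-block (smallest pocket).
- block_insert: Fixed plywood insert 140 (x) x 120 x 20 mm, one of four in a fixed steel tray. Origin: centre of its underside, z up. Centred dark-lined pocket, 91 mm along x by 66 mm along y, 8 mm deep: floor 12 mm, rim 20 mm above the origin. In the middle of both long sides a finger notch 44 mm wide, as deep, cuts the rim out to y = +-56 mm. Place of the drilled block (75 mm side along x).
- plate_insert: Fixed plywood insert 140 (x) x 120 x 20 mm, one of four in a fixed steel tray. Origin: centre of its underside, z up. Centred dark-lined pocket, 126 mm along x by 76 mm along y, 8 mm deep: floor 12 mm, rim 20 mm above the origin. In the middle of both long sides a finger notch 44 mm wide, as deep, cuts the rim out to y = +-56 mm. Place of the packing plate (largest pocket).
- surface_gauge: Bystander, loose: surface gauge standing at the far end of the surface plate; grey base 50 x 64 x 24 mm, upright spindle, 150 mm high in all, 0.7 kg. Origin: centre of its underside. Leave it alone.
- tape_roll: Bystander, loose: roll of cream masking tape lying flat on the bench between tray and surface plate, 100 mm across, 25 mm high, 0.12 kg. Origin: centre of its underside. Leave it alone.
Things that resemble listed ones, but are neither listed nor needed, are in the scene too. Of the things like the shaft, leave any that is pink or yellow; of the rest the smaller one is meant.

How it is judged (in metres and radians):
On the way, in this order (a step that is already met when the one before it is completed fails the run):
1. the shaft lies released in its saddles (x of shaft in the frame of shaft_insert between -0.012 and 0.012 m and y of shaft in the frame of shaft_insert between -0.004 and 0.004 m and z of shaft in the frame of shaft_insert between 0.03656 and 0.04256 m and angle between the x axis of shaft and the x axis of shaft_insert, either way round below 0.1 rad and contact force between the fingers and shaft below 0.1 N and linear speed of shaft below 0.02 m/s and angular speed of shaft below 0.2 rad/s), for 0.2 s.
2. then the V-block lies released in its pocket (x of v_block in the frame of v_insert between -0.012 and 0.012 m and y of v_block in the frame of v_insert between -0.012 and 0.012 m and z of v_block in the frame of v_insert between 0.009 and 0.015 m and angle between v_block's own z axis and vertical below 0.06 rad and contact force between the fingers and v_block below 0.1 N and linear speed of v_block below 0.02 m/s and angular speed of v_block below 0.2 rad/s), for 0.2 s.
3. then the drilled block lies released in its pocket (x of gauge_block in the frame of block_insert between -0.012 and 0.012 m and y of gauge_block in the frame of block_insert between -0.012 and 0.012 m and z of gauge_block in the frame of block_insert between 0.009 and 0.015 m and angle between gauge_block's own z axis and vertical below 0.06 rad and contact force between the fingers and gauge_block below 0.1 N and linear speed of gauge_block below 0.02 m/s and angular speed of gauge_block below 0.2 rad/s), for 0.2 s.
4. then the packing plate lies released in its pocket (x of packing_plate in the frame of plate_insert between -0.012 and 0.012 m and y of packing_plate in the frame of plate_insert between -0.012 and 0.012 m and z of packing_plate in the frame of plate_insert between 0.009 and 0.015 m and angle between packing_plate's own z axis and vertical below 0.06 rad and contact force between the fingers and packing_plate below 0.1 N and linear speed of packing_plate below 0.02 m/s and angular speed of packing_plate below 0.2 rad/s), for 0.2 s.
At the end, for the whole second after the job is handed in: Shaft in its saddles (12 mm along, 4 mm across, 3 mm in height, 0.1 rad); V-block, drilled block and packing plate flat on the floor of their own pockets (12 mm from the middle each way, 3 mm in height, tilt under 0.06 rad); all released and at rest (all of step 1 and all of step 2 and all of step 3 and all of step 4); the robot touches nothing.
It fails at once if a piece is dropped: it moves faster than 0.6 m/s with no finger on it ((contact force between the fingers and shaft below 0.1 N and linear speed of shaft above 0.6 m/s) or (contact force between the fingers and v_block below 0.1 N and linear speed of v_block above 0.6 m/s) or (contact force between the fingers and gauge_block below 0.1 N and linear speed of gauge_block above 0.6 m/s) or (contact force between the fingers and packing_plate below 0.1 N and linear speed of packing_plate above 0.6 m/s)).
It fails at once if the surface gauge is shifted by more than 25 mm or tipped (distance of surface_gauge from where it was at the start of the episode above 0.025 m or angle between surface_gauge's own z axis and vertical above 0.25 rad).
It fails at once if the roll of tape is shifted by more than 25 mm (distance of tape_roll from where it was at the start of the episode above 0.025 m).
It also fails if it takes over 141 s, if anything falls off the work surface, if the arm or the gripper's body presses on something with over 40 N, if the wrist force passes 120 N, or if a joint passes its speed limit or range.

ROBOT

A 6-joint arm with a two-finger parallel gripper is mounted at the origin on the work surface. World frame = base frame: x ahead of the robot, y to its left, z up, the work surface at z = 0. Lengths are in m, angles in degrees, forces in N, time in s.
With the tool pointing down it reaches from about 0.375 to 0.9 m from the base axis. Payload 3.1 kg.
Tool frame: the origin (TCP) lies on the centre line of the jaws, within the pads' length; the fingertips stand 19 mm ahead of it and the grasp point (between the pads) is the TCP; z points along the fingers, y is the direction in which the jaws open and shut (so a half turn about z gives the same grasp; the last joint's range is limited). The gripper opens to 85 mm and grips with 20 to 120 N. Pads are 22 mm wide; open, the fingers measure 114 mm over their backs; the gripper's body (76 mm by 85 mm) begins 54 mm behind the grasp point. The pads swing forward as they close: fully open they stand 13 mm farther back than shut.
Start: joints at [59.215, 30.224, 82.088, -0, 67.689, -10.227], TCP at [0.219, 0.585, 0.25] pointing down, gripper open.
Joint ranges: [-176.69, 176.69], [-43.24, 126.21], [12.49, 139.97], [-82, 262], [0, 151.66], [-163.58, 163.58]. Speed limits (degrees/s): [159.86, 159.86, 180, 180, 180, 180].

INTERFACE

Orientations are given as a 3x3 rotation matrix whose columns are the frame's x, y, z axes.
In Python, from cell import env gives the robot as it stands. The module is installed in compiled form; this text tells all that it offers.
- The arm moves only by the tool arm_command, never from a script. Its argument "increments" is a list of rows, each a list of 3 entries, a list of its own where there are three numbers: the shift along the tool's x, y, z in cm, then the turn about the tool's z in degrees, then the finger opening in cm, from 0 to 8.54. A call has 1 to 20 rows; each row is the pose to reach, as a shift and turn from the pose measured when the call began, along the tool's axes at that moment; what a row does not reach only later rows make up. A row lasts 1/12 s, in which the tool goes at most 41.7 mm and 7.16 degrees, less where a joint would pass 70% of its speed; a pose out of reach is approached as far as the arm can. A call with a gripper value outside its range is refused whole. The fingers move at their own pace and stop on an object; "grip_force" is the grip in N (left out, the last holds). Time passes only in rows, so rows that repeat a pose let the fingers close. It gives the time, the measured TCP pose, the force and the opening at its end, in the units of the state.
- env.sense(): the state, without advancing time (a new reading comes with each control period).
- env.grab_frame(name): name is "scene" or "top" or "wrist"; returns a dict with "color" (420x560x3 uint8, red, green, blue), "fx", "fy", "cx", "cy" (pixels), "R" (3x3) and "t" (3): a world point X has camera coordinates R X + t. Camera axes: x right, y down, z forward; pixel columns grow to the right and rows downward; lengths in m; the calibration is good to about 2 mm. A picture is of the moment at which its call begins. There is no depth.
- env.close_job(): hands the job in, once; it reports no verdict.
The state is a dict: "clock": time; "q": joint angles; "dq": joint speeds; "joint_efforts": joint torques, N m; "ee_pos": TCP position; "tool_rot": TCP orientation; "ft_force": force on the tool from outside, world axes, zero at the start; "wrist_torque": the same for the moment, N m; "grip_width": opening from 0.0 (shut) to 1.0 (fully open).
Only numpy, scipy, OpenCV 4.12 (cv2) and the standard library are available. Lean on these libraries where they do the work, as an engineer would, in place of code of your own. Each camera call takes 0.05 s, during which the arm holds its last target.

## Working session

There is one attempt and no reset: what is moved stays moved. The work goes in short steps, Python scripts to look and compute and a tool call to move; the robot and the scene stay as the last step left them, time stands still between calls to the robot, and variables do not carry over. Pictures are saved under pics/ and viewed, and the job is handed in when it is done.

Besides the shell and the picture viewer there is one more tool, called as name(argument=value, ...), one argument or row to a line, values as JSON. arm_command: Moves the arm, as the interface text tells. Its arguments: {"type":"object","properties":{"increments":{"type":"array"},"grip_force":{"type":"number"}},"required":["increments"]}

```bash
mkdir -p pics; python3 - <<'E'
from cell import env
import cv2
s=env.sense();print(s)
for n in ("scene","top","wrist"):
    f=env.grab_frame(n);cv2.imwrite(f"pics/{n}0.png",f["color"][:,:,::-1]);print(n,f["fx"],f["fy"],f["cx"],f["cy"],f["R"],f["t"])
E
```

```text
{'clock': 0.0, 'q': array([ 5.92148662e+01,  3.02820802e+01,  8.21583751e+01,  7.50457082e-04,
        6.76896016e+01, -1.02264687e+01]), 'dq': array([ 0.07292665, -0.12827688,  0.01190939, -0.02257218,  0.20535847,
       -0.05857644]), 'joint_efforts': array([ 4.48415831e-04, -4.42345691e+01, -1.78027922e+01, -2.04807234e-04,
        8.40604480e-03, -1.42257807e-05]), 'ee_pos': array([0.21907835, 0.58460396, 0.24928915]), 'tool_rot': array([[-9.36311127e-01,  3.51169616e-01, -1.17220037e-03],
       [ 3.51171327e-01,  9.36309201e-01, -1.94386973e-03],
       [ 4.14914006e-04, -2.23171002e-03, -9.99997424e-01]]), 'ft_force': array([ 0.02379336, -0.00451992, -0.53649375]), 'wrist_torque': array([-0.00650103,  0.00021926,  0.00539156]), 'grip_width': 1.0003820207538412}
scene 466.7935269235735 466.7935269235735 280.9049482308638 211.73391608721755 [[-0.89017105  0.45552501  0.00961535]
 [ 0.28131994  0.5661013  -0.77484735]
 [-0.35840561 -0.68704169 -0.63207526]] [ 0.36126682 -0.10649084  1.46747392]
top 464.51858440420466 464.51858440420466 276.90337314541074 210.6585823106051 [[-0.00801287 -0.99981977  0.01721086]
 [-0.98422541  0.00484355 -0.17685272]
 [ 0.17673748 -0.01835646 -0.98408684]] [0.08443795 0.45319965 1.40514841]
wrist 303.2903287874636 303.2903287874636 281.8954511881996 212.40270934206944 [[ 0.35173209  0.93609916 -0.00170337]
 [ 0.8967782  -0.33643456  0.28740329]
 [ 0.26846491 -0.1026165  -0.95780815]] [-0.62425193 -0.03813834  0.37900178]
```

View pics/scene0.png

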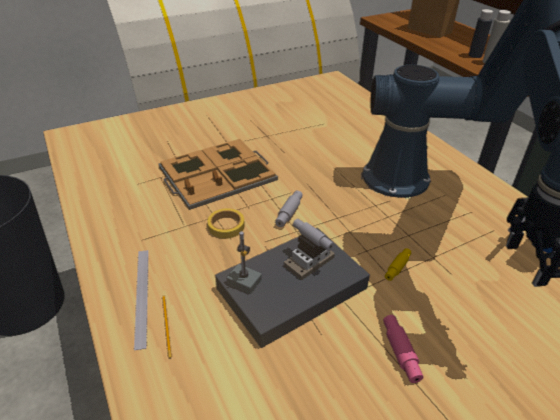

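View pics/top0.png

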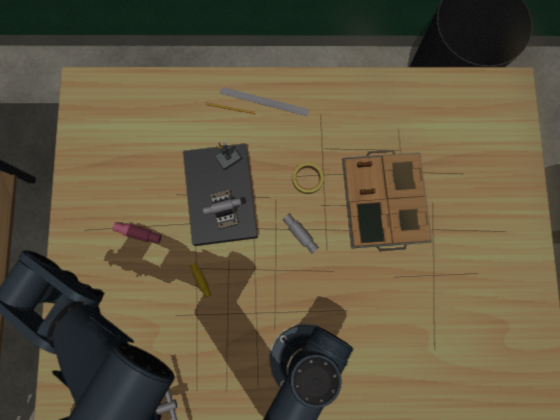

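View pics/wrist0.png

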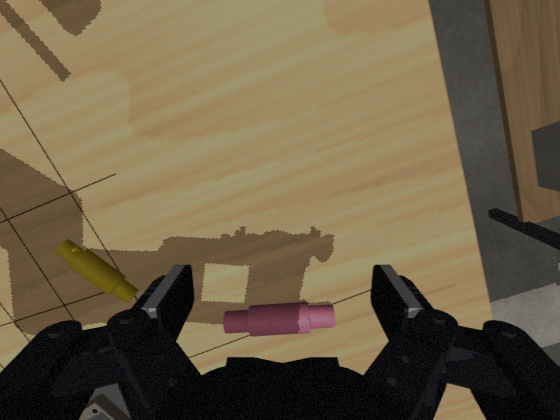

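The scene view shows a stack on the granite at about (308,248), with grey shafts on the V-block at (313,234) and on the bench at (289,208). A yellow one lies at (399,263) and a pink one at (402,347). I'll enlarge crops to compare the two grey ones.

```bash
python3 - <<'E'
import cv2,numpy as np
t=cv2.imread("pics/top0.png");s=cv2.imread("pics/scene0.png")
a=cv2.resize(t[135:260,175:335],None,fx=5,fy=4.7*5/4.7,interpolation=cv2.INTER_CUBIC)[:600]
cv2.imwrite("pics/c1.png",a)
cv2.imwrite("pics/c2.png",cv2.resize(t[145:255,335:440],None,fx=5.4,fy=5.4,interpolation=cv2.INTER_CUBIC))
cv2.imwrite("pics/c3.png",cv2.resize(s[185:305,215:375],None,fx=5,fy=5,interpolation=cv2.INTER_CUBIC))
E
```

```text
(no output)
```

View pics/c1.png

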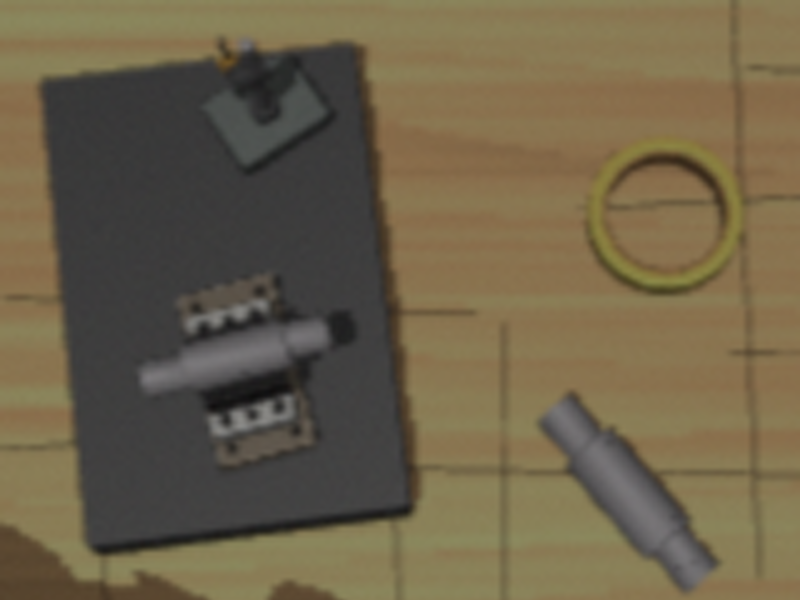

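View pics/c2.png

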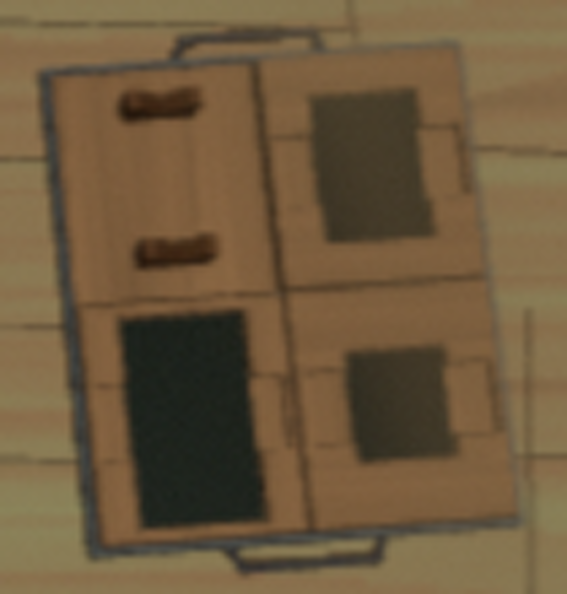

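View pics/c3.png

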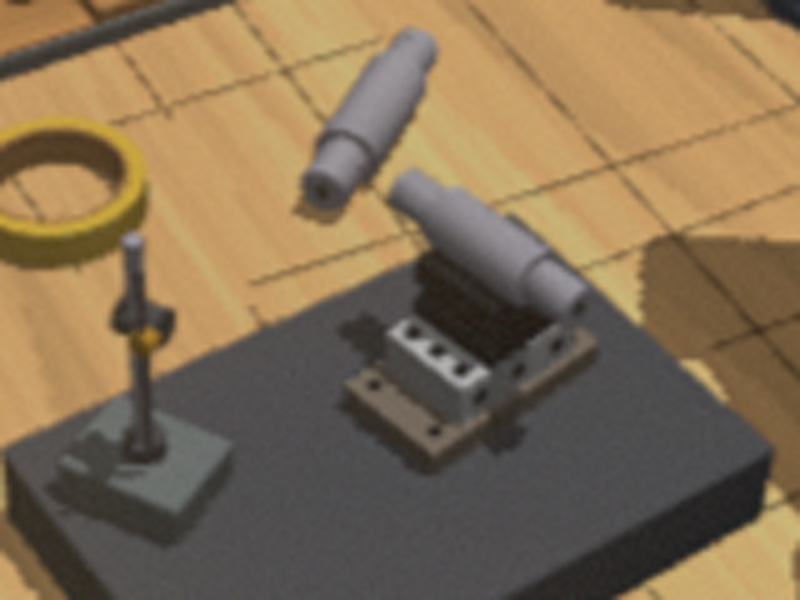

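```bash
cat > h.py <<'E'
import numpy as np,cv2
from scipy.optimize import least_squares
def P(f,X):
    c=np.asarray(X)@np.asarray(f["R"]).T+f["t"]
    return np.c_[f["fx"]*c[...,0]/c[...,2]+f["cx"],f["fy"]*c[...,1]/c[...,2]+f["cy"]]
def bp(f,uv,z):
    uv=np.atleast_2d(uv);R=np.asarray(f["R"]);C=-R.T@f["t"]
    d=np.c_[(uv[:,0]-f["cx"])/f["fx"],(uv[:,1]-f["cy"])/f["fy"],np.ones(len(uv))]@R
    return C+d*((z-C[2])/d[:,2])[:,None]
def rect(L,W,z=0): return np.array([[-L/2,-W/2,z],[L/2,-W/2,z],[L/2,W/2,z],[-L/2,W/2,z]])
def place(p,X):
    c,s=np.cos(p[2]),np.sin(p[2]);return np.c_[p[0]+c*X[:,0]-s*X[:,1],p[1]+s*X[:,0]+c*X[:,1],X[:,2]]
def unc(p,s,o): return (np.array(p,float)+.5)/s-.5+np.array(o)
def show(f,r0,r1,c0,c1,s,name):
    im=f["color"][r0:r1,c0:c1,::-1];cv2.imwrite(name,cv2.resize(im,None,fx=s,fy=s,interpolation=cv2.INTER_CUBIC))
E
python3 - <<'E'
from h import *
from cell import env
f=env.grab_frame("top")
np.set_printoptions(precision=4,suppress=True)
def rep(n,p,s,o,z):
    X=bp(f,unc(p,s,o),z);print(n,"\n",X[:,:2],"len",np.linalg.norm(np.diff(np.r_[X,X[:1]],axis=0),axis=1),"ctr",X.mean(0))
O=(175,135)
rep("plate",[(180,298),(278,275),(315,440),(222,467)],5,O,.066)
rep("shaft",[(141,380),(327,330)],5,O,.136)
rep("other",[(555,407),(700,575)],5,O,.015)
rep("granite",[(40,82),(357,45),(410,515),(97,548)],5,O,.05)
rep("tape",[(589,214),(743,214),(665,140),(665,292)],5,O,.025)
O=(335,145)
for z in (.02,.03):
  rep("blockp",[(310,95),(415,90),(435,235),(328,243)],5.4,O,z)
  rep("vp",[(346,352),(443,346),(457,455),(361,462)],5.4,O,z)
  rep("platep",[(120,318),(244,310),(268,520),(142,528)],5.4,O,z)
  rep("sad",[(160,103),(176,250)],5.4,O,z+.02)
rep("tray",[(42,72),(462,43),(520,522),(93,556)],5.4,O,.025)
E
```

```text
plate 
 [[0.5013 0.2848]
 [0.5154 0.225 ]
 [0.4128 0.2016]
 [0.3966 0.2576]] len [0.0615 0.1053 0.0584 0.1082] ctr [0.4565 0.2422 0.066 ]
shaft 
 [[0.4377 0.2976]
 [0.4667 0.1903]] len [0.1111 0.1111] ctr [0.4522 0.244  0.136 ]
other 
 [[ 0.4409  0.0537]
 [ 0.3341 -0.0357]] len [0.1393 0.1393] ctr [0.3875 0.009  0.015 ]
granite 
 [[0.6442 0.3772]
 [0.6681 0.1778]
 [0.3686 0.1444]
 [0.3496 0.3345]] len [0.2008 0.3013 0.1911 0.2977] ctr [0.5076 0.2585 0.05  ]
tape 
 [[ 0.5638  0.031 ]
 [ 0.5634 -0.0673]
 [ 0.6124 -0.0184]
 [ 0.5127 -0.0165]] len [0.0983 0.0692 0.0997 0.0697] ctr [ 0.5631 -0.0178  0.025 ]
blockp 
 [[ 0.6144 -0.2917]
 [ 0.6173 -0.355 ]
 [ 0.5284 -0.3616]
 [ 0.5238 -0.2977]] len [0.0634 0.0892 0.0641 0.0908] ctr [ 0.571  -0.3265  0.02  ]
vp 
 [[ 0.4582 -0.3048]
 [ 0.4615 -0.3623]
 [ 0.3969 -0.3665]
 [ 0.3931 -0.31  ]] len [0.0575 0.0648 0.0566 0.0653] ctr [ 0.4274 -0.3359  0.02  ]
platep 
 [[ 0.4791 -0.1725]
 [ 0.4836 -0.2459]
 [ 0.3595 -0.254 ]
 [ 0.3553 -0.1805]] len [0.0735 0.1244 0.0736 0.1241] ctr [ 0.4194 -0.2132  0.02  ]
sad 
 [[ 0.604  -0.1972]
 [ 0.5154 -0.2029]] len [0.0888 0.0888] ctr [ 0.5597 -0.2001  0.04  ]
blockp 
 [[ 0.6115 -0.2889]
 [ 0.6144 -0.3518]
 [ 0.5261 -0.3584]
 [ 0.5215 -0.2949]] len [0.0629 0.0886 0.0636 0.0902] ctr [ 0.5684 -0.3235  0.03  ]
vp 
 [[ 0.4564 -0.3019]
 [ 0.4597 -0.359 ]
 [ 0.3955 -0.3632]
 [ 0.3917 -0.3071]] len [0.0571 0.0643 0.0562 0.0649] ctr [ 0.4258 -0.3328  0.03  ]
platep 
 [[ 0.4772 -0.1706]
 [ 0.4816 -0.2434]
 [ 0.3584 -0.2515]
 [ 0.3542 -0.1785]] len [0.073  0.1235 0.0731 0.1232] ctr [ 0.4179 -0.211   0.03  ]
sad 
 [[ 0.6012 -0.1951]
 [ 0.5132 -0.2007]] len [0.0882 0.0882] ctr [ 0.5572 -0.1979  0.05  ]
tray 
 [[ 0.6276 -0.1307]
 [ 0.6449 -0.3834]
 [ 0.3569 -0.399 ]
 [ 0.3388 -0.1506]] len [0.2533 0.2884 0.2491 0.2896] ctr [ 0.492  -0.2659  0.025 ]
```

Candidates for the shaft, in top view pixels:
- Stack one at (222,206): axis length measures 111 mm, it is grey steel, and it lies in the V-block.
- Bench one at (300,233): grey, about 139 mm, so too long.
- Pink at (137,232) and yellow at (200,280): excluded by colour.

The stack shaft is the one meant, and crop c1/c3 confirms it. Next I'll bring the wrist camera over the stack.

```bash
cat >> h.py <<'E'
def plan(s,pos,yaw):
    """tool shift cm, turn deg to reach TCP pos with tool-y axis at world yaw deg"""
    R=np.asarray(s["tool_rot"]);d=R.T@(np.array(pos)-s["ee_pos"])*100
    y0=np.degrees(np.arctan2(R[1,1],R[0,1]));t=-(yaw-y0);t=(t+180)%360-180
    q6n=np.degrees(np.arctan2(pos[1],pos[0]))-(y0-t)
    print("shift",d.round(2),"turn",round(t,1),"rows",max(np.linalg.norm(d)/4.17,abs(t)/7.16).round(1),"q6~",s["q"][5]+t+np.degrees(np.arctan2(pos[1],pos[0]))-s["q"][0], "y0",round(y0,2))
E
python3 - <<'E'
from h import *
from cell import env
s=env.sense();f=env.grab_frame("wrist");R=np.array(f["R"]);C=-R.T@f["t"]
np.set_printoptions(precision=4,suppress=True)
print("cam in tool",np.array(s["tool_rot"]).T@(C-s["ee_pos"]),"axes\n",np.array(s["tool_rot"]).T@R.T)
print(bp(env.grab_frame("top"),(229,156),.074))
# want camera 
for yaw in (15,-165):
  c,sn=np.cos(np.radians(yaw)),np.sin(np.radians(yaw))
  T=np.array([[sn,c,0],[-c,sn,0],[0,0,-1]]).T # x = y cross z
  T=np.c_[np.cross([c,sn,0],[0,0,-1]),[c,sn,0],[0,0,-1]]
  off=T@(np.array(s["tool_rot"]).T@(C-s["ee_pos"]));print(yaw,off,"view",T@(np.array(s["tool_rot"]).T@R.T)[:,2])
E
```

```text
cam in tool [ 0.0719  0.0003 -0.1235] axes
 [[-0.0007 -0.9577 -0.2878]
 [ 1.     -0.0007  0.0001]
 [-0.0003 -0.2878  0.9577]]
[[0.6202 0.229  0.074 ]]
15 [-0.0183  0.0695  0.1235] view [ 0.0745 -0.2779 -0.9577]
-165 [ 0.0183 -0.0695  0.1235] view [-0.0745  0.2779 -0.9577]
```

```bash
python3 - <<'E'
from h import *
from cell import env
plan(env.sense(),(.452,.244,.30),15)
E
```

```text
shift [-33.76 -23.76  -4.99] turn 54.4 rows 10.0 q6~ 13.36193182472094 y0 69.44
```

arm_command(
  increments=[
    [[-33.8,-23.8,-5],54.4,8.5],
    [[-33.8,-23.8,-5],54.4,8.5],
    [[-33.8,-23.8,-5],54.4,8.5],
    [[-33.8,-23.8,-5],54.4,8.5],
    [[-33.8,-23.8,-5],54.4,8.5],
    [[-33.8,-23.8,-5],54.4,8.5],
    [[-33.8,-23.8,-5],54.4,8.5],
    [[-33.8,-23.8,-5],54.4,8.5],
    [[-33.8,-23.8,-5],54.4,8.5],
    [[-33.8,-23.8,-5],54.4,8.5],
    [[-33.8,-23.8,-5],54.4,8.5],
    [[-33.8,-23.8,-5],54.4,8.5],
    [[-33.8,-23.8,-5],54.4,8.5],
    [[-33.8,-23.8,-5],54.4,8.5],
    [[-33.8,-23.8,-5],54.4,8.5],
    [[-33.8,-23.8,-5],54.4,8.5],
  ],
)

```text
clock: 1.63
ee_pos: [0.4512, 0.2447, 0.2999]
tool_rot: [[-0.262, 0.965, -0.001], [0.965, 0.262, -0.001], [-0.0, -0.001, -1.0]]
ft_force: [-0.1, -0.6, 0.2]
grip_width: 0.995
```

```bash
python3 - <<'E'
from h import *
from cell import env
f=env.grab_frame("wrist");cv2.imwrite("pics/w1.png",f["color"][:,:,::-1])
import pickle;pickle.dump(f,open("w1.pkl","wb"))
show(f,80,330,150,420,2.2,"pics/w1c.png")
E
```

```text
(no output)
```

View pics/w1.png

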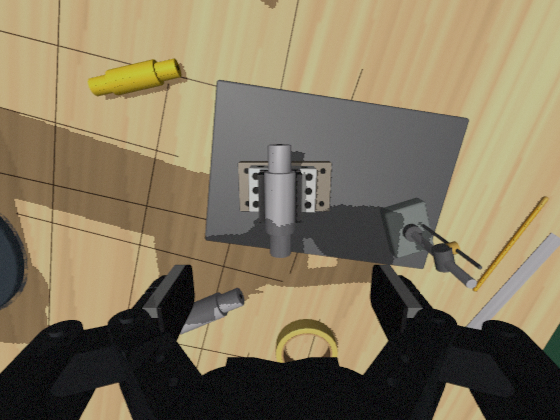

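View pics/w1c.png

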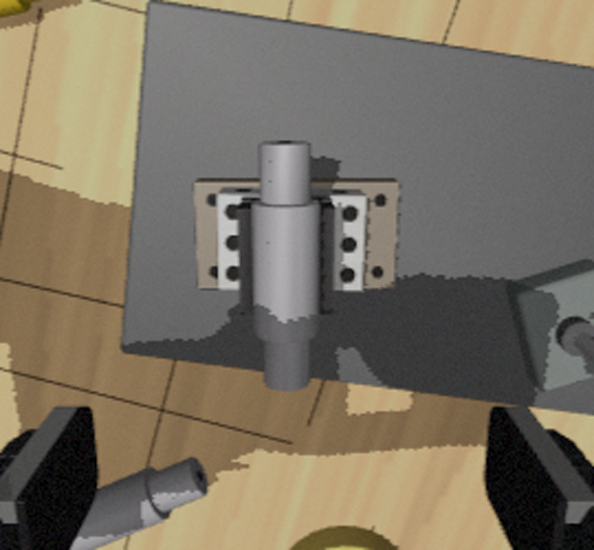

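```bash
cat >> h.py <<'E'
def fit(f,px,X,p0):
    r=least_squares(lambda p:(P(f,place(p,X))-px).ravel(),p0)
    print("pose",r.x[:2].round(4),np.degrees(r.x[2]).round(2),"res px",r.fun.reshape(-1,2).round(1).tolist());return r.x
def shaftpts(p,z):
    # silhouettes rings
    out=[]
    for x,r in((-.055,.011),(-.03,.011),(-.03,.015),(.03,.015),(.03,.011),(.055,.011)):
        a=np.linspace(0,2*np.pi,40);out.append(place(p,np.c_[np.full(40,x),r*np.cos(a),z+r*np.sin(a)]))
    return out
E
python3 - <<'E'
from h import *
import pickle
f=pickle.load(open("w1.pkl","rb"))
u=lambda p:unc(p,2.2,(150,80))
y=np.radians(15)
pl=fit(f,u([(195,181),(400,180),(397,290),(197,289)]),np.array([[-.055,.03,.066],[.055,.03,.066],[.055,-.03,.066],[-.055,-.03,.066]])*[1,-1,1] ,(.456,.242,y)) if 0 else None
best=None
for sg in (1,-1):
    X=np.array([[-1,1],[1,1],[1,-1],[-1,-1]])*[1,sg]
    mk=lambda L,W,z:np.c_[X*[L/2,W/2],np.full(4,z)]
    for y0 in (15,195):
        p0=(.456,.242,np.radians(y0))
        print(sg,y0);fit(f,u([(195,181),(400,180),(397,290),(197,289)]),mk(.11,.06,.066),p0)
        if sg==-1 and y0==15 or 1:
            fit(f,u([(218,194),(366,195),(362,291),(219,290)]),mk(.075,.05,.091),p0)
            fit(f,u([(238,200),(331,200),(330,312),(241,312)]),mk(.044,.05,.127),p0)
# shaft axis
a=bp(f,u([(284.5,142),(287,390)]),.136);print(a,a.mean(0),np.degrees(np.arctan2(*(a[1]-a[0])[1::-1])))
a=bp(f,u([(285,205),(286,337)]),.136);print(a,a.mean(0),np.linalg.norm(a[1]-a[0]))
E
```

```text
1 15
pose [0.4563 0.243 ] 15.16 res px [[-0.4, -0.0], [0.3, 0.4], [-0.6, -0.4], [0.7, -0.0]]
pose [0.4528 0.2436] 14.62 res px [[-0.7, -0.1], [0.4, 0.1], [0.4, 0.1], [-0.2, -0.0]]
pose [0.4496 0.2445] 15.39 res px [[-1.2, 1.3], [1.4, 1.1], [1.1, -1.3], [-1.2, -1.2]]
1 195
pose [0.4563 0.243 ] 15.16 res px [[-0.4, -0.0], [0.3, 0.4], [-0.6, -0.4], [0.7, -0.0]]
pose [0.4528 0.2436] 374.62 res px [[-0.7, -0.1], [0.4, 0.1], [0.4, 0.1], [-0.2, -0.0]]
pose [0.4496 0.2445] 15.39 res px [[-1.2, 1.3], [1.4, 1.1], [1.1, -1.3], [-1.2, -1.2]]
-1 15
pose [0.4571 0.2402] 15.32 res px [[1.8, 51.4], [-2.0, 51.7], [1.5, -47.2], [-1.3, -46.5]]
pose [0.4533 0.2415] 15.17 res px [[0.6, 45.7], [-1.3, 45.2], [2.0, -42.0], [-1.3, -41.5]]
pose [0.4499 0.2436] -162.53 res px [[42.7, 1.3], [-44.4, 3.0], [-40.8, 0.4], [42.4, -1.3]]
-1 195
pose [0.4571 0.2402] 15.33 res px [[1.8, 51.4], [-2.0, 51.7], [1.5, -47.2], [-1.3, -46.5]]
pose [0.4533 0.2415] 15.19 res px [[0.6, 45.7], [-1.3, 45.2], [2.0, -42.0], [-1.3, -41.5]]
pose [0.4499 0.2436] 197.41 res px [[42.7, 1.3], [-44.4, 3.0], [-40.8, 0.3], [42.4, -1.2]]
[[0.43603997 0.29477424 0.136     ]
 [0.46671474 0.18481275 0.136     ]] [0.45137735 0.2397935  0.136     ] -74.41306746932307
[[0.44314988 0.2690694  0.136     ]
 [0.459364   0.21036762 0.136     ]] [0.45125694 0.23971851 0.136     ] 0.06089988919816712
```

The wrist view shows the stack between the fingers, with the shaft axis at columns 279–281 and its ends at rows 144 and 257. The plate, block and V-block fits agree at yaw about 15.2°. I'll lower over the shaft.

```bash
python3 - <<'E'
from h import *
from cell import env
plan(env.sense(),(.4514,.2398,.175),15.3)
E
```

```text
shift [-0.46 -0.11 12.49] turn -0.1 rows 3.0 q6~ 12.688003513935595 y0 15.17
```

arm_command(
  increments=[
    [[-0.46,-0.11,4],-0.1,6],
    [[-0.46,-0.11,8],-0.1,6],
    [[-0.46,-0.11,11],-0.1,6],
    [[-0.46,-0.11,12.5],-0.1,6],
    [[-0.46,-0.11,12.5],-0.1,6],
    [[-0.46,-0.11,12.5],-0.1,6],
    [[-0.46,-0.11,12.5],-0.1,6],
  ],
)

```text
clock: 2.27
ee_pos: [0.4523, 0.2405, 0.176]
tool_rot: [[-0.264, 0.964, 0.001], [0.964, 0.264, -0.0], [-0.0, 0.001, -1.0]]
ft_force: [1.1, 0.7, 0.6]
grip_width: 0.7
```

```bash
python3 - <<'E'
from h import *
from cell import env
f=env.grab_frame("wrist");cv2.imwrite("pics/w2.png",f["color"][:,:,::-1])
E
```

```text
(no output)
```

View pics/w2.png

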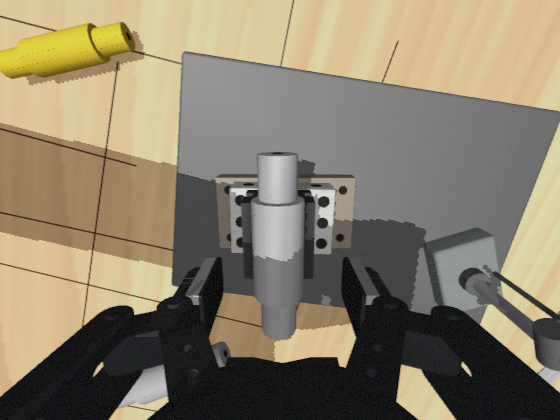

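```bash
python3 - <<'E'
from h import *
from cell import env
f=env.grab_frame("wrist");s=env.sense()
a=bp(f,[(277.7,154),(279.5,339)],.136);print(a,np.degrees(np.arctan2(*(a[1]-a[0])[1::-1])),s["ee_pos"])
a=bp(f,[(277.5,200),(279,302)],.136);print(a,a.mean(0),np.linalg.norm(a[1]-a[0]));R=np.array(s["tool_rot"])
print((a-s["ee_pos"])@R, P(f,s["ee_pos"][None]+R[:,2]*.03))
E
```

```text
[[0.43695371 0.29433387 0.136     ]
 [0.46867089 0.1808534  0.136     ]] -74.38460809788883 [0.45249141 0.24036289 0.17652716]
[[0.44341664 0.26986974 0.136     ]
 [0.46122043 0.20718829 0.136     ]] [0.45231854 0.23852901 0.136     ] 0.06516086685034662
[[ 0.03087214 -0.00107205  0.04051195]
 [-0.03428569 -0.00044278  0.04054005]] [[279.41122396 258.81110041]]
```

```bash
python3 - <<'E'
from h import *
from cell import env
f=env.grab_frame("wrist");show(f,140,345,170,390,3.2,"pics/w2c.png")
E
```

```text
(no output)
```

View pics/w2c.png

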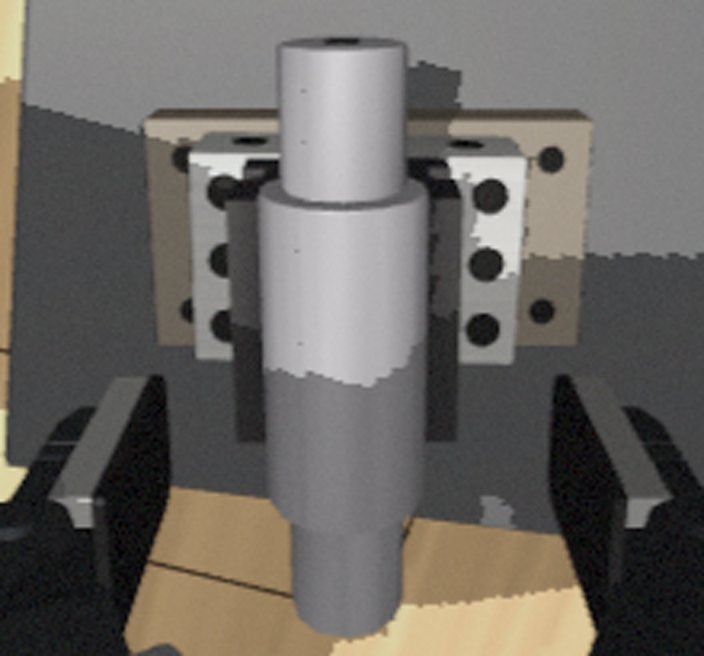

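The fingertip inner edges are symmetric about column 282.4 and the shaft is at 277.6, so the shaft sits about 2.5 mm to tool −y. I'll correct that and descend.

arm_command(
  increments=[
    [[-0.15,-0.25,0.2],0,5],
    [[-0.15,-0.25,0.8],0,5],
    [[-0.15,-0.25,1.4],0,5],
    [[-0.15,-0.25,2.0],0,5],
    [[-0.15,-0.25,2.4],0,5],
    [[-0.15,-0.25,2.7],0,5],
    [[-0.15,-0.25,2.8],0,5],
    [[-0.15,-0.25,2.8],0,5],
    [[-0.15,-0.25,2.8],0,5],
  ],
)

```text
clock: 3.17
ee_pos: [0.4505, 0.2382, 0.1484]
tool_rot: [[-0.264, 0.965, 0.002], [0.965, 0.264, 0.0], [-0.0, 0.002, -1.0]]
ft_force: [-0.3, 0.8, 1.4]
grip_width: 0.585
```

```bash
python3 - <<'E'
from h import *
from cell import env
print(env.sense()["ee_pos"],env.sense()["ft_force"])
f=env.grab_frame("wrist");show(f,140,360,160,400,3,"pics/w3.png")
E
```

```text
[0.45054763 0.23817498 0.14838495] [-0.25526261  0.77568576  1.44909472]
```

View pics/w3.png

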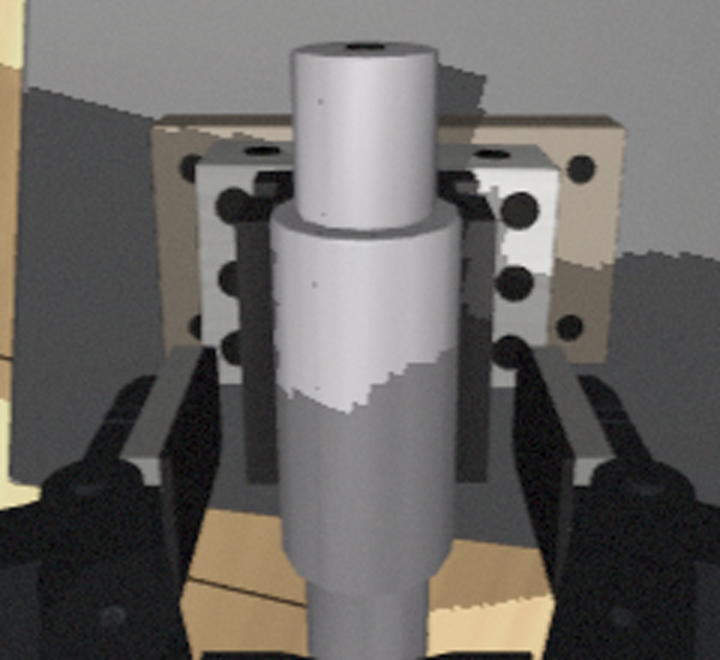

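arm_command(
  increments=[
    [[0,0,0],0,2.5],
    [[0,0,0],0,2.5],
    [[0,0,0],0,2.5],
    [[0,0,0],0,2.5],
    [[0,0,0],0,2.5],
    [[0,0,0],0,2.5],
    [[0,0,0],0,2.5],
    [[0,0,0],0,2.5],
  ],
  grip_force=80,
)

```text
clock: 3.88
ee_pos: [0.4505, 0.2382, 0.1492]
tool_rot: [[-0.264, 0.964, 0.003], [0.965, 0.264, 0.0], [-0.001, 0.003, -1.0]]
ft_force: [-1.6, -0.9, 4.5]
grip_width: 0.319
```

```bash
python3 - <<'E'
from h import *
from cell import env
s=env.sense();print(s["ee_pos"],s["ft_force"],s["grip_width"]*85)
f=env.grab_frame("wrist");show(f,140,360,160,400,3,"pics/w4.png")
E
```

```text
[0.45053982 0.23819649 0.14921087] [-1.58064793 -0.89499434  4.53615001] 27.088118663096644
```

View pics/w4.png

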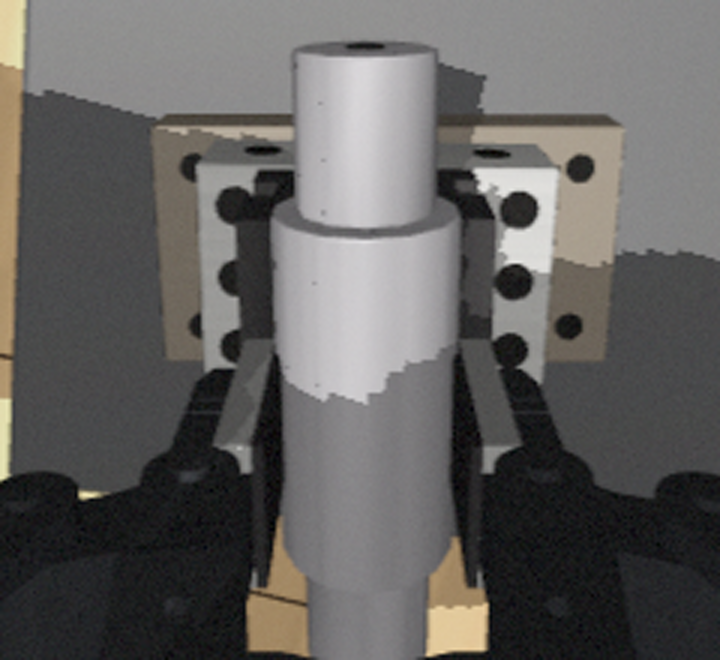

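```bash
python3 - <<'E'
from h import *
C=np.array([.0719,0,-.1235]);A=np.array([[0,-.9577,-.2878],[1,0,0],[0,-.2878,.9577]])
for yy,uv in ((-.025,(232.5,256.4)),(-.0136,(250.5,253.5)),(-.015,(250.5,253.5))):
  for z in (.004,.008,.012,.016,.02):
    for x in (.011,):
      c=A.T@(np.array([x,yy,z])-C);print(yy,z,303.3*c[0]/c[2]+282.2,303.3*c[1]/c[2]+212.4,uv)
E
```

```text
-0.025 0.004 227.89723355603735 259.38151542424157 (232.5, 256.4)
-0.025 0.008 229.34722945184305 255.69324765689538 (232.5, 256.4)
-0.025 0.012 230.72180350271702 252.19682592195534 (232.5, 256.4)
-0.025 0.016 232.0266911680485 248.87766127468197 (232.5, 256.4)
-0.025 0.02 233.26706074596063 245.72260742449987 (232.5, 256.4)
-0.0136 0.004 252.6592950544843 259.38151542424157 (250.5, 253.5)
-0.0136 0.008 253.44809282180262 255.69324765689538 (250.5, 253.5)
-0.0136 0.012 254.19586110547806 252.19682592195534 (250.5, 253.5)
-0.0136 0.016 254.9057199954184 248.87766127468197 (250.5, 253.5)
-0.0136 0.02 255.58048104580257 245.72260742449987 (250.5, 253.5)
-0.015 0.004 249.61834013362238 259.38151542424157 (250.5, 253.5)
-0.015 0.008 250.48833767110582 255.69324765689538 (250.5, 253.5)
-0.015 0.012 251.31308210163021 252.19682592195534 (250.5, 253.5)
-0.015 0.016 252.0960147008291 248.87766127468197 (250.5, 253.5)
-0.015 0.02 252.84023644757636 245.72260742449987 (250.5, 253.5)
```

The pads look like they pinch above the axis (opening 27 mm, small upward reaction). I'll reopen slightly and go lower, watching the force.

arm_command(
  increments=[
    [[0,0,0],0,4.0],
    [[0,0,0],0,4.0],
    [[0,0,0],0,4.0],
    [[0,0,0.3],0,4.0],
    [[0,0,0.5],0,4.0],
    [[0,0,0.7],0,4.0],
    [[0,0,0.7],0,4.0],
    [[0,0,0.7],0,4.0],
  ],
)

```text
clock: 4.6
ee_pos: [0.4507, 0.2383, 0.1443]
tool_rot: [[-0.264, 0.964, 0.004], [0.964, 0.264, 0.0], [-0.001, 0.004, -1.0]]
ft_force: [-3.5, -1.8, 18.4]
grip_width: 0.472
```

```bash
python3 - <<'E'
from h import *
from cell import env
s=env.sense();print(s["ee_pos"],s["ft_force"],s["grip_width"]*85)
E
```

```text
[0.45074884 0.23826295 0.14433866] [-3.45885531 -1.84326054 18.38921454] 40.09425406184845
```

Contact at 18 N means the tips reach the V-block top, so the earlier height was right. I'll rise clear of the V-block and grip there.

arm_command(
  increments=[
    [[0,0,-0.4],0,4.0],
    [[0,0,-0.6],0,4.0],
    [[0,0,-0.6],0,4.0],
    [[0,0,-0.6],0,2.5],
    [[0,0,-0.6],0,2.5],
    [[0,0,-0.6],0,2.5],
    [[0,0,-0.6],0,2.5],
    [[0,0,-0.6],0,2.5],
    [[0,0,-0.6],0,2.5],
    [[0,0,-0.6],0,2.5],
  ],
  grip_force=90,
)

```text
clock: 5.43
ee_pos: [0.4505, 0.2382, 0.1505]
tool_rot: [[-0.265, 0.964, 0.004], [0.964, 0.265, 0.0], [-0.001, 0.003, -1.0]]
ft_force: [-0.9, -1.3, 7.0]
grip_width: 0.312
```

arm_command(
  increments=[
    [[0,0,-0.2],0,2.5],
    [[0,0,-0.5],0,2.5],
    [[0,0,-1.0],0,2.5],
    [[0,0,-1.5],0,2.5],
    [[0,0,-1.5],0,2.5],
  ],
)

```text
clock: 5.85
ee_pos: [0.4508, 0.2383, 0.1661]
tool_rot: [[-0.265, 0.964, 0.004], [0.964, 0.265, 0.0], [-0.001, 0.004, -1.0]]
ft_force: [1.2, 1.0, -5.6]
grip_width: 0.314
```

```bash
python3 - <<'E'
from h import *
from cell import env
s=env.sense();print(s["ee_pos"],s["ft_force"],s["grip_width"]*85)
f=env.grab_frame("wrist");show(f,140,360,160,400,2.5,"pics/w5.png")
f=env.grab_frame("scene");show(f,185,305,215,375,4,"pics/s5.png")
E
```

```text
[0.45076314 0.23830297 0.16605557] [ 1.21008337  0.98850897 -5.6216203 ] 26.692087363235373
```

View pics/w5.png

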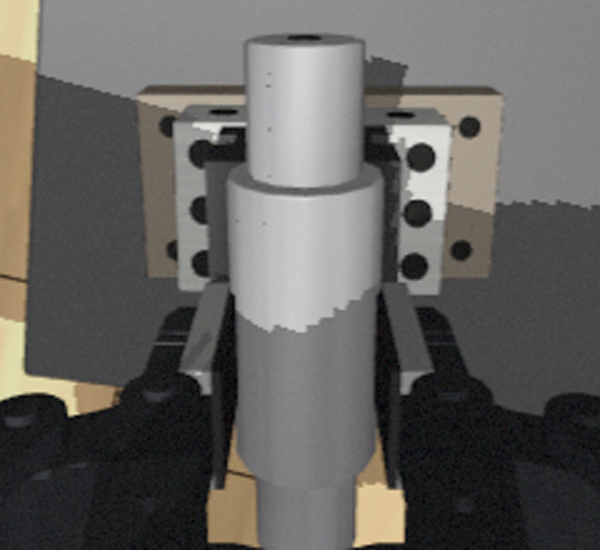

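View pics/s5.png

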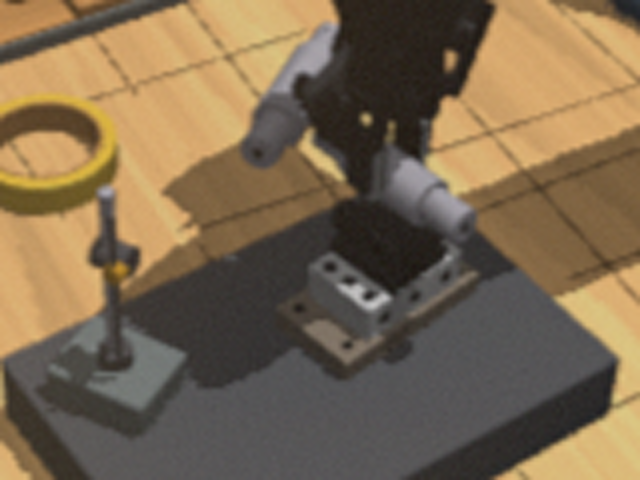

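The shaft is held and level: it is clear of the V-block at crop (425,200), and the force of −5.6 N matches its weight. I'll carry it high over to the tray.

```bash
python3 - <<'E'
from h import *
from cell import env
plan(env.sense(),(.53,-.20,.27),93.7)
E
```

```text
shift [-44.37  -3.89 -10.41] turn -78.4 rows 11.0 q6~ -114.33084381913146 y0 15.34
```

arm_command(
  increments=[
    [[0,0,-3],0,2.5],
    [[0,0,-6.5],0,2.5],
    [[-1,0,-10.4],-4,2.5],
    [[-4,-0.4,-10.4],-10,2.5],
    [[-8,-0.8,-10.4],-16,2.5],
    [[-12,-1.1,-10.4],-22,2.5],
    [[-16,-1.5,-10.4],-28,2.5],
    [[-20,-1.8,-10.4],-34,2.5],
    [[-24,-2.2,-10.4],-40,2.5],
    [[-28,-2.5,-10.4],-46,2.5],
    [[-32,-2.8,-10.4],-52,2.5],
    [[-36,-3.1,-10.4],-58,2.5],
    [[-40,-3.5,-10.4],-64,2.5],
    [[-43,-3.8,-10.4],-70,2.5],
    [[-44.4,-3.9,-10.4],-76,2.5],
    [[-44.4,-3.9,-10.4],-78.4,2.5],
    [[-44.4,-3.9,-10.4],-78.4,2.5],
    [[-44.4,-3.9,-10.4],-78.4,2.5],
  ],
)

```text
clock: 7.45
ee_pos: [0.5292, -0.1999, 0.269]
tool_rot: [[-0.998, -0.063, 0.002], [-0.063, 0.998, 0.002], [-0.002, 0.002, -1.0]]
ft_force: [-0.1, 0.4, -5.4]
grip_width: 0.314
```

```bash
python3 - <<'E'
from h import *
from cell import env
import pickle
s=env.sense();print(s["ee_pos"],s["ft_force"],s["grip_width"]*85,s["q"])
f=env.grab_frame("wrist");cv2.imwrite("pics/w6.png",f["color"][:,:,::-1]);pickle.dump((f,s),open("w6.pkl","wb"))
E
```

```text
[ 0.52916986 -0.1999495   0.26903444] [-0.07214931  0.44676952 -5.37369674] 26.687888323965602 [ -32.08764403   24.36283154   89.55473629    0.15779522   66.04445976
 -125.7847284 ]
```

View pics/w6.png

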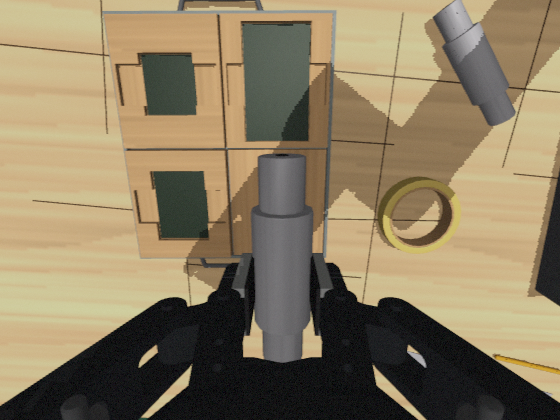

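```bash
python3 - <<'E'
from h import *
import pickle
f,s=pickle.load(open("w6.pkl","rb"))
show(f,0,270,95,345,2.2,"pics/w6c.png")
E
```

```text
(no output)
```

View pics/w6c.png

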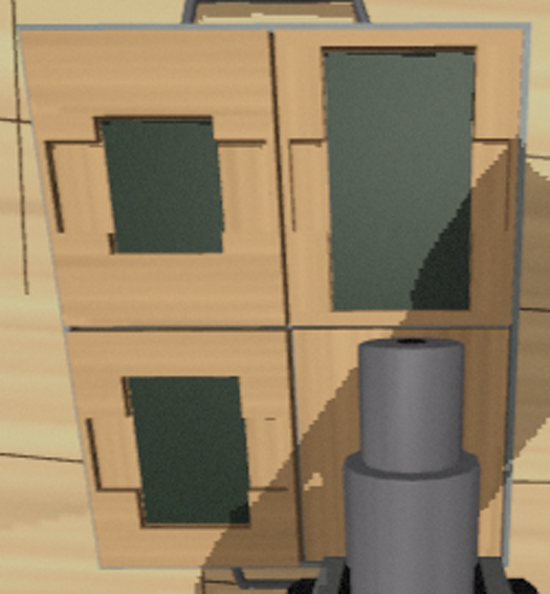

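```bash
python3 - <<'E'
from h import *
import pickle
f,s=pickle.load(open("w6.pkl","rb"))
from cell import env
ft=env.grab_frame("top");fs=env.grab_frame("scene")
u=lambda p:unc(p,2.2,(95,0))
X=np.array([[-1,-1],[-1,1],[1,1],[1,-1]])
D={"v":([(94,117),(213,116),(224,253),(109,253)],.066,.060,(.427,-.335)),
"plate":([(321,47),(477,47),(469,311),(331,311)],.126,.076,(.419,-.213)),
"block":([(124,377),(239,376),(250,525),(141,526)],.091,.066,(.571,-.3265))}
for n,(px,L,W,c) in D.items():
    for z in (.015,.02,.025,.03):
        M=np.c_[X*[L/2,W/2],np.full(4,z)];print(n,z,end=" ");p=fit(f,u(px),M,(*c,.065))
E
```

```text
v 0.015 pose [ 0.4258 -0.3382] 3.5 res px [[0.1, -0.2], [-0.4, 0.4], [-0.6, -0.0], [0.9, -0.1]]
v 0.02 pose [ 0.4262 -0.3365] 3.49 res px [[-0.3, -0.6], [-0.0, -0.0], [-0.3, 0.4], [0.6, 0.3]]
v 0.025 pose [ 0.4267 -0.3347] 3.48 res px [[-0.7, -1.0], [0.3, -0.4], [0.1, 0.9], [0.3, 0.7]]
v 0.03 pose [ 0.4272 -0.3329] 3.47 res px [[-1.1, -1.4], [0.7, -0.8], [0.5, 1.3], [-0.0, 1.2]]
plate 0.015 pose [ 0.4174 -0.2132] 3.56 res px [[0.6, 0.7], [-0.7, 0.8], [0.0, -0.9], [0.0, -0.9]]
plate 0.02 pose [ 0.4181 -0.2131] 3.55 res px [[0.1, -0.0], [-0.2, 0.1], [0.4, -0.0], [-0.3, -0.0]]
plate 0.025 pose [ 0.4188 -0.2129] 3.55 res px [[-0.4, -0.7], [0.3, -0.6], [0.8, 0.9], [-0.7, 0.9]]
plate 0.03 pose [ 0.4195 -0.2128] 3.55 res px [[-0.9, -1.5], [0.8, -1.3], [1.2, 1.8], [-1.2, 1.8]]
block 0.015 pose [ 0.5705 -0.3282] 3.51 res px [[-0.5, -0.4], [0.2, 0.1], [0.2, 0.4], [0.2, -0.1]]
block 0.02 pose [ 0.5691 -0.3266] 3.49 res px [[-0.9, -0.8], [0.5, -0.3], [0.5, 0.9], [-0.1, 0.4]]
block 0.025 pose [ 0.5677 -0.3249] 3.47 res px [[-1.3, -1.2], [0.9, -0.7], [0.9, 1.4], [-0.4, 0.9]]
block 0.03 pose [ 0.5663 -0.3233] 3.44 res px [[-1.8, -1.7], [1.2, -1.1], [1.3, 1.9], [-0.7, 1.4]]
```

```bash
python3 - <<'E'
from h import *
from cell import env
plan(env.sense(),(.60,-.135,.25),93.5)
E
```

```text
shift [-7.44  5.95  1.99] turn 0.3 rows 2.3 q6~ -106.23936321370559 y0 93.76
```

arm_command(
  increments=[
    [[-3,2.4,0.8],0.3,2.5],
    [[-6,4.8,1.5],0.3,2.5],
    [[-7.4,6,2],0.3,2.5],
    [[-7.4,6,2],0.3,2.5],
    [[-7.4,6,2],0.3,2.5],
    [[-7.4,6,2],0.3,2.5],
  ],
)

```text
clock: 8.1
ee_pos: [0.5991, -0.134, 0.2498]
tool_rot: [[-0.998, -0.061, 0.002], [-0.061, 0.998, 0.001], [-0.002, 0.0, -1.0]]
ft_force: [-0.6, 0.1, -4.8]
grip_width: 0.31
```

```bash
python3 - <<'E'
from h import *
from cell import env
import pickle
s=env.sense();print(s["ee_pos"])
f=env.grab_frame("wrist");cv2.imwrite("pics/w7.png",f["color"][:,:,::-1]);pickle.dump((f,s),open("w7.pkl","wb"))
show(f,60,280,90,360,2.9,"pics/w7c.png")
E
```

```text
[ 0.59906799 -0.13399727  0.24976045]
```

View pics/w7c.png

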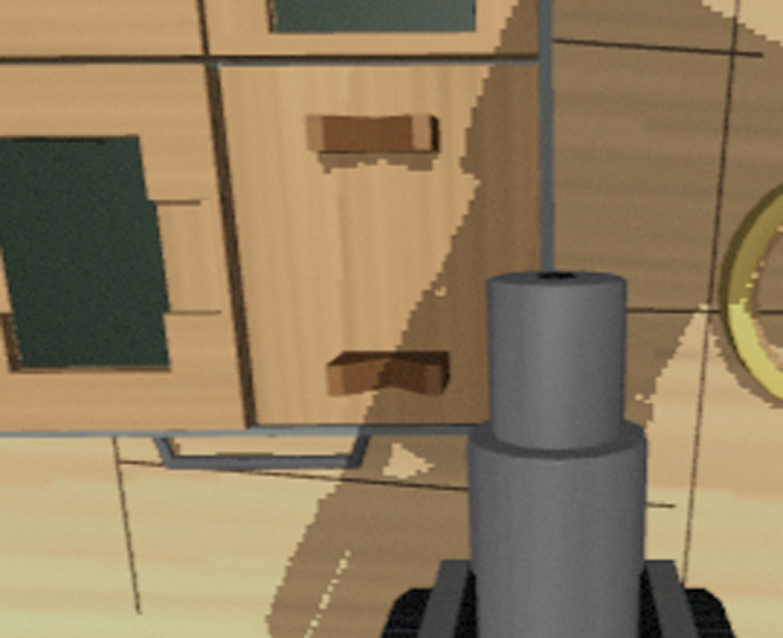

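```bash
python3 - <<'E'
from h import *
import pickle
f,s=pickle.load(open("w7.pkl","rb"))
u=lambda p:unc(p,2.9,(90,60))
for z in (.04,.042,.045):
  a=bp(f,u([(370,134),(388,378),(307,134),(433,134),(328,380),(448,378)]),z)
  print(z,a[:2,:2],a[:2].mean(0),np.linalg.norm(a[1]-a[0]),np.degrees(np.arctan2(*(a[1]-a[0])[1::-1])),np.linalg.norm(a[3]-a[2]),np.linalg.norm(a[5]-a[4]))
# insert outline at rim 12mm: corners
a=bp(f,u([(218,66),(538,66),(252,426)]),.014);print(a)
# shaft in view: tool plane + centre
u2=lambda p:unc(p,2.9,(90,60))
R=np.array(s["tool_rot"])
for z in (.012,.0145,.017):
  a=bp(f,u([(557,273)]),s["ee_pos"][2]-z);print(z,(a-s["ee_pos"])@R)
  a=bp(f,u([(558,437)]),s["ee_pos"][2]-z+.0);print(z,(a-s["ee_pos"])@R)
E
```

```text
0.04 [[ 0.51654959 -0.20632018]
 [ 0.60545756 -0.19944298]] [ 0.56100358 -0.20288158  0.04      ] 0.08917354826531274 4.4231331665805875 0.045042117364934034 0.0464880658580354
0.042 [[ 0.51661272 -0.20591528]
 [ 0.60498681 -0.19907937]] [ 0.56079976 -0.20249733  0.042     ] 0.08863808233338447 4.423133166580605 0.0447716501712425 0.046208916087812656
0.045 [[ 0.51670741 -0.20530793]
 [ 0.60428069 -0.19853397]] [ 0.56049405 -0.20192095  0.045     ] 0.08783488343549205 4.423133166580596 0.04436594938070522 0.04579019143247841
[[ 0.49493546 -0.26881268  0.014     ]
 [ 0.48757768 -0.14826637  0.014     ]
 [ 0.63589514 -0.26159782  0.014     ]]
0.012 [[ 0.05818909 -0.00039571  0.01188773]]
0.012 [[ 0.03222161 -0.00025612  0.01193783]]
0.0145 [[ 0.05793515 -0.00039551  0.01438823]]
0.0145 [[ 0.03148789 -0.00025334  0.01443925]]
0.017 [[ 0.05768122 -0.0003953   0.01688872]]
0.017 [[ 0.03075417 -0.00025055  0.01694067]]
```

```bash
python3 - <<'E'
from h import *
from cell import env
plan(env.sense(),(.5622,-.2025,.085),93.8)
E
```

```text
shift [ 4.12 -6.57 16.49] turn -0.3 rows 4.4 q6~ -113.64300267836386 y0 93.46
```

arm_command(
  increments=[
    [[2,-3.3,1],-0.3,2.5],
    [[4.1,-6.6,3],-0.3,2.5],
    [[4.1,-6.6,6],-0.3,2.5],
    [[4.1,-6.6,9],-0.3,2.5],
    [[4.1,-6.6,12],-0.3,2.5],
    [[4.1,-6.6,15],-0.3,2.5],
    [[4.1,-6.6,16.5],-0.3,2.5],
    [[4.1,-6.6,16.5],-0.3,2.5],
    [[4.1,-6.6,16.5],-0.3,2.5],
    [[4.1,-6.6,16.5],-0.3,2.5],
  ],
)

```text
clock: 8.98
ee_pos: [0.5635, -0.2041, 0.0865]
tool_rot: [[-0.998, -0.065, 0.005], [-0.065, 0.998, -0.001], [-0.005, -0.002, -1.0]]
ft_force: [0.4, -1.3, -4.8]
grip_width: 0.315
```

```bash
python3 - <<'E'
from h import *
from cell import env
import pickle
s=env.sense();print(s["ee_pos"]);plan(s,(.5622,-.2025,.06),93.8)
f=env.grab_frame("wrist");cv2.imwrite("pics/w8.png",f["color"][:,:,::-1]);pickle.dump((f,s),open("w8.pkl","wb"))
f=env.grab_frame("scene");show(f,120,220,140,300,4.5,"pics/s8.png")
E
```

```text
[ 0.56346563 -0.2040623   0.08647269]
shift [0.13 0.17 2.65] turn -0.1 rows 0.6 q6~ -113.69618615397985 y0 93.72
```

View pics/w8.png

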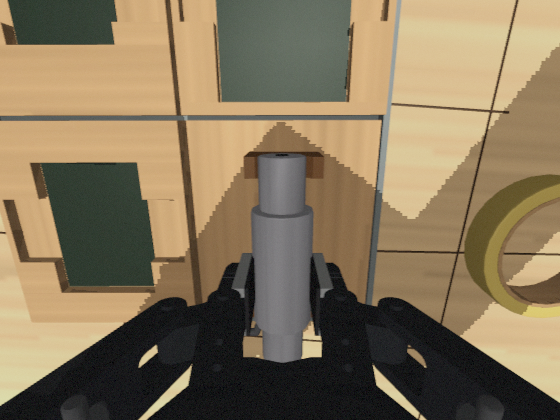

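View pics/s8.png

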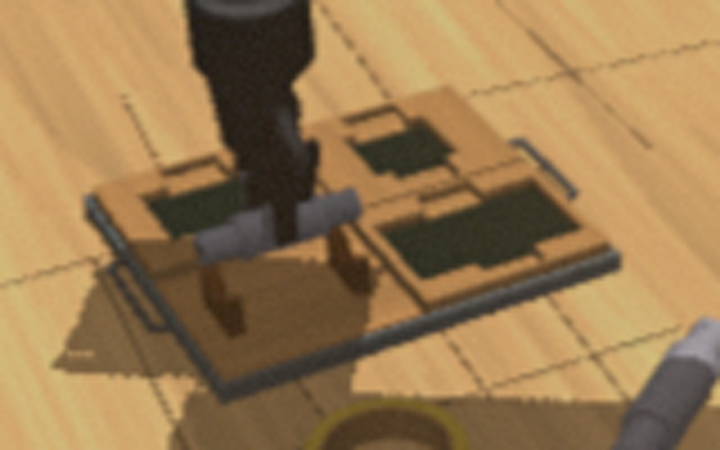

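Wrist view: the saddle spans columns 246–323 (middle 284.5) and the shaft is at 282. That matches the planned +1.7 mm shift, so I'll lower the shaft.

arm_command(
  increments=[
    [[0.13,0.17,0.5],-0.1,2.5],
    [[0.13,0.17,1],-0.1,2.5],
    [[0.13,0.17,1.5],-0.1,2.5],
    [[0.13,0.17,2],-0.1,2.5],
    [[0.13,0.17,2.4],-0.1,2.5],
    [[0.13,0.17,2.65],-0.1,2.5],
    [[0.13,0.17,2.65],-0.1,2.5],
    [[0.13,0.17,2.65],-0.1,2.5],
  ],
)

```text
clock: 9.75
ee_pos: [0.5624, -0.2022, 0.06]
tool_rot: [[-0.998, -0.067, 0.006], [-0.067, 0.998, -0.001], [-0.005, -0.002, -1.0]]
ft_force: [-0.1, 0.6, -5.4]
grip_width: 0.312
```

```bash
python3 - <<'E'
from h import *
from cell import env
s=env.sense();print(s["ee_pos"],s["ft_force"]);plan(s,(.5622,-.2025,.055),93.8)
f=env.grab_frame("wrist");show(f,100,380,160,400,2.1,"pics/w9.png")
E
```

```text
[ 0.56237724 -0.20222883  0.06003933] [-0.1049747   0.64027346 -5.41512639]
shift [ 0.02 -0.02  0.5 ] turn 0.0 rows 0.1 q6~ -113.70591250107475 y0 93.85
```

View pics/w9.png

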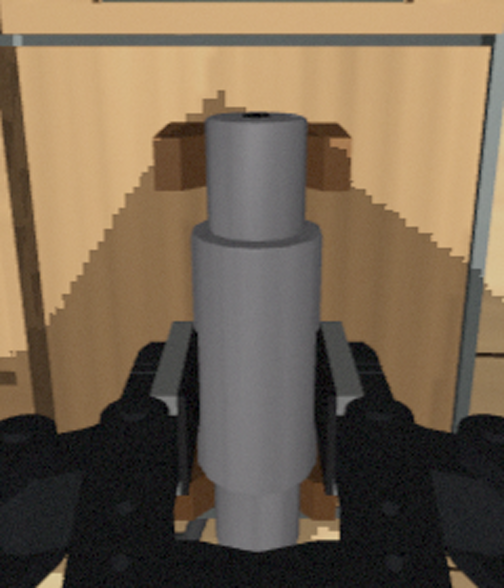

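arm_command(
  increments=[
    [[0,-0.05,0.1],0,2.5],
    [[0,-0.05,0.2],0,2.5],
    [[0,-0.05,0.3],0,2.5],
    [[0,-0.05,0.4],0,2.5],
    [[0,-0.05,0.4],0,2.5],
    [[0,-0.05,0.4],0,2.5],
  ],
)

```text
clock: 10.3
ee_pos: [0.5628, -0.2032, 0.057]
tool_rot: [[-0.998, -0.067, 0.007], [-0.067, 0.998, -0.002], [-0.007, -0.003, -1.0]]
ft_force: [-0.6, -0.2, 1.0]
grip_width: 0.315
```

The force rose from −5.4 to +1 N, so the journals rest in the saddles. Releasing.

arm_command(
  increments=[
    [[0,0,0.1],0,2.7],
    [[0,0,0.1],0,3.0],
    [[0,0,0.1],0,3.3],
    [[0,0,0.1],0,3.6],
    [[0,0,0.1],0,4.2],
    [[0,0,0.1],0,5],
    [[0,0,0.1],0,5],
    [[0,0,0.1],0,5],
  ],
)

```text
clock: 10.97
ee_pos: [0.563, -0.2032, 0.056]
tool_rot: [[-0.998, -0.067, 0.007], [-0.067, 0.998, -0.002], [-0.007, -0.003, -1.0]]
ft_force: [0.4, -0.3, 0.3]
grip_width: 0.588
```

```bash
python3 - <<'E'
from h import *
from cell import env
s=env.sense();print(s["ee_pos"],s["ft_force"],s["grip_width"])
f=env.grab_frame("wrist");show(f,100,380,160,400,2.1,"pics/w10.png")
E
```

```text
[ 0.56296494 -0.20319713  0.05599446] [ 0.40427837 -0.3239437   0.26135092] 0.5876441944002418
```

View pics/w10.png

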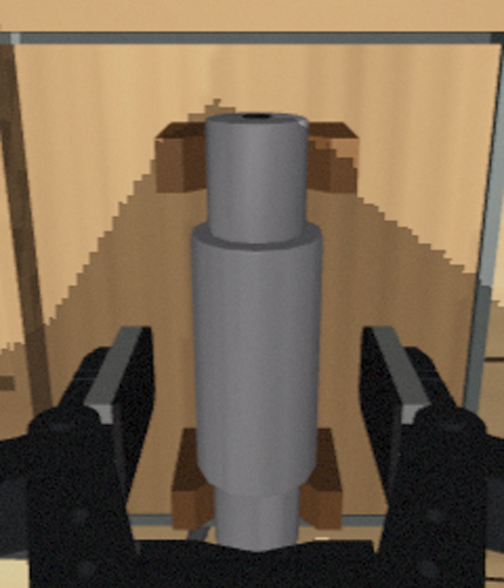

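The shaft is released and sits in both notches. I'll rise, look, and go back to the stack.

arm_command(
  increments=[
    [[0,0,-2],0,5],
    [[0,0,-6],0,6],
    [[0,0,-10],0,8.5],
    [[0,0,-14],0,8.5],
    [[0,0,-18],0,8.5],
    [[0,0,-21],0,8.5],
    [[0,0,-21],0,8.5],
    [[0,0,-21],0,8.5],
  ],
)

```text
clock: 11.68
ee_pos: [0.5624, -0.2031, 0.2685]
tool_rot: [[-0.998, -0.067, 0.012], [-0.067, 0.998, -0.005], [-0.011, -0.006, -1.0]]
ft_force: [0.3, -0.1, -0.0]
grip_width: 0.994
```

```bash
python3 - <<'E'
from h import *
from cell import env
import pickle
s=env.sense();print(s["ee_pos"],s["ft_force"],s["grip_width"])
f=env.grab_frame("wrist");cv2.imwrite("pics/w11.png",f["color"][:,:,::-1]);pickle.dump((f,s),open("w11.pkl","wb"))
show(f,0,330,150,420,2.2,"pics/w11c.png")
plan(s,(.4496,.241,.28),15.3)
E
```

```text
[ 0.56239945 -0.20314614  0.26848104] [ 0.33595023 -0.11275851 -0.00766382] 0.9941601999534624
shift [ 8.27 45.06 -1.52] turn 78.5 rows 11.0 q6~ 12.85663055978825 y0 93.84
```

View pics/w11.png

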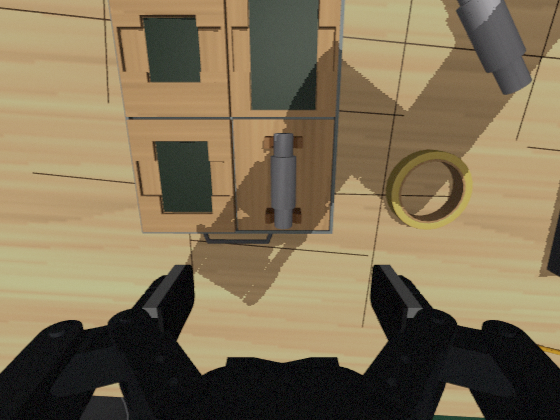

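```bash
python3 - <<'E'
from h import *
import pickle
f,s=pickle.load(open("w11.pkl","rb"))
a=bp(f,[(284,134),(283,228)],.042);print(a,a.mean(0),np.linalg.norm(a[1]-a[0]))
a=bp(f,[(282.5,143),(283,215)],.042);print(a,a.mean(0),np.linalg.norm(a[1]-a[0]))
E
```

```text
[[ 0.5067502  -0.20607571  0.042     ]
 [ 0.6182799  -0.19966049  0.042     ]] [ 0.56251505 -0.2028681   0.042     ] 0.11171405263945806
[[ 0.51665969 -0.20708879  0.042     ]
 [ 0.60157375 -0.20078895  0.042     ]] [ 0.55911672 -0.20393887  0.042     ] 0.08514743425100531
```

View pics/w11c.png

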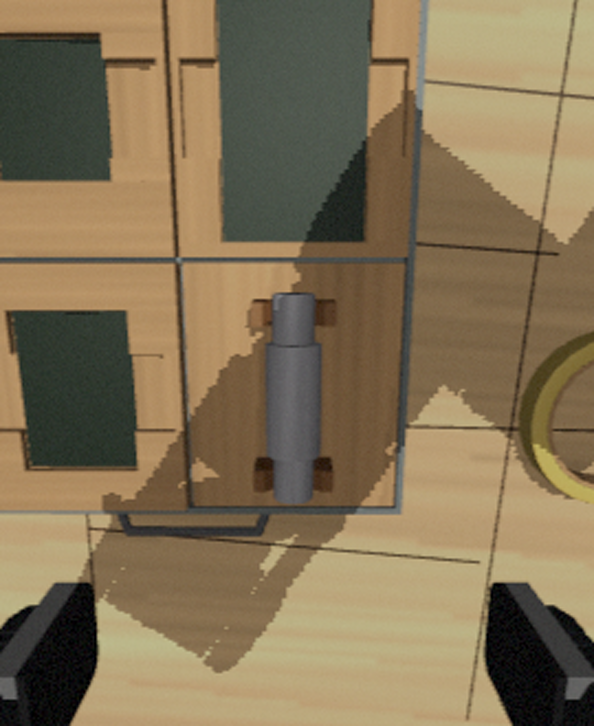

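Shaft centre is (0.5625, −0.2029) against the insert at (0.5608, −0.2027), which is good. Now the V-block.

arm_command(
  increments=[
    [[0.8,4,-0.5],7,8.5],
    [[1.5,8,-1],14,8.5],
    [[2.2,12,-1.5],21,8.5],
    [[3,16,-1.5],28,8.5],
    [[3.7,20,-1.5],35,8.5],
    [[4.4,24,-1.5],42,8.5],
    [[5.1,28,-1.5],49,8.5],
    [[5.8,32,-1.5],56,8.5],
    [[6.6,36,-1.5],63,8.5],
    [[7.4,40,-1.5],70,8.5],
    [[8,43,-1.5],75,8.5],
    [[8.3,45,-1.5],78.5,8.5],
    [[8.3,45,0],78.5,8.5],
    [[8.3,45,1.5],78.5,8.5],
    [[8.3,45,1.5],78.5,8.5],
    [[8.3,45,1.5],78.5,8.5],
    [[8.3,45,1.5],78.5,8.5],
  ],
)

```text
clock: 13.15
ee_pos: [0.4483, 0.2405, 0.2486]
tool_rot: [[-0.264, 0.965, 0.006], [0.965, 0.264, -0.003], [-0.005, 0.005, -1.0]]
ft_force: [0.4, -0.4, -0.1]
grip_width: 1.0
```

```bash
python3 - <<'E'
from h import *
from cell import env
import pickle
s=env.sense();print(s["ee_pos"],s["tool_rot"])
f=env.grab_frame("wrist");pickle.dump((f,s),open("w12.pkl","wb"))
show(f,100,330,170,400,2.6,"pics/w12c.png")
E
```

```text
[0.44828263 0.24050754 0.24862944] [[-0.26388302  0.96453724  0.0058019 ]
 [ 0.96454307  0.26390459 -0.00332146]
 [-0.00473482  0.0047197  -0.99997765]]
```

View pics/w12c.png

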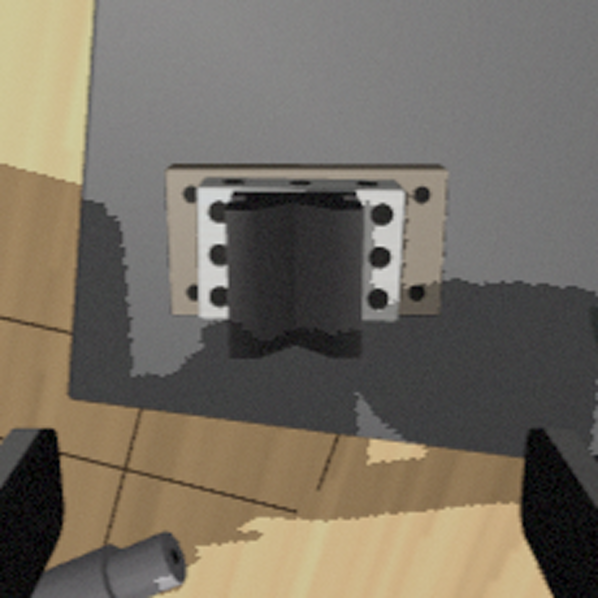

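```bash
python3 - <<'E'
from h import *
import pickle
f,s=pickle.load(open("w12.pkl","rb"))
u=lambda p:unc(p,2.6,(170,100))
X=np.array([[-1,1],[1,1],[1,-1],[-1,-1]])
for n,px,L,W,z in(("v",[(226,203),(365,203),(362,357),(230,357)],.044,.05,.127),("b",[(197,186),(404,188),(398,320),(199,318)],.075,.05,.091),("p",[(166,169),(447,170),(441,317),(171,317)],.11,.06,.066)):
    p=fit(f,u(px),np.c_[X*[L/2,W/2],np.full(4,z)],(.45,.243,np.radians(15)))
    print(n,((np.r_[p[:2],z]-s["ee_pos"])@s["tool_rot"])*100)
R=np.array(s["tool_rot"]);print(P(f,s["ee_pos"]+np.outer([.02,.06,.1,.12],R[:,2])))
E
```

```text
pose [0.4507 0.2435] 15.39 res px [[-0.2, 1.0], [0.3, 0.9], [-0.0, -1.2], [-0.1, -1.0]]
v [ 0.28565242  0.26015535 12.16309072]
pose [0.4524 0.244 ] 14.61 res px [[-0.5, -0.1], [0.5, -0.0], [0.1, 0.1], [-0.1, 0.1]]
b [ 0.29818163  0.41490419 15.76384224]
pose [0.456  0.2424] 15.17 res px [[-0.5, 0.2], [0.7, -0.0], [-0.3, -0.1], [0.1, -0.1]]
p [ 0.06126276  0.70659886 18.26639664]
[[279.27354862 266.86268309]
 [279.82881182 238.48743957]
 [280.20301621 219.36472349]
 [280.34781001 211.96542338]]
```

The V-block top spans columns 257–310 (middle 283.4) against the finger middle at 282.3, and the block yaw of 15.4° matches the tool. I'll descend to the side faces.

arm_command(
  increments=[
    [[0.3,0.1,3],0,6.6],
    [[0.3,0.1,6],0,6.6],
    [[0.3,0.1,8],0,6.6],
    [[0.3,0.1,9.5],0,6.6],
    [[0.3,0.1,10.6],0,6.6],
    [[0.3,0.1,11.4],0,6.6],
    [[0.3,0.1,11.8],0,6.6],
    [[0.3,0.1,11.8],0,6.6],
    [[0.3,0.1,11.8],0,6.6],
  ],
)

```text
clock: 13.95
ee_pos: [0.4503, 0.2432, 0.1317]
tool_rot: [[-0.263, 0.965, 0.008], [0.965, 0.263, -0.003], [-0.005, 0.007, -1.0]]
ft_force: [0.2, -0.5, 1.0]
grip_width: 0.771
```

```bash
python3 - <<'E'
from h import *
from cell import env
s=env.sense();print(s["ee_pos"],s["ft_force"],s["grip_width"])
f=env.grab_frame("wrist");show(f,130,360,170,400,2.6,"pics/w13c.png")
E
```

```text
[0.45034304 0.24323855 0.13174032] [ 0.1738789  -0.50337292  1.02429613] 0.7707744572158964
```

View pics/w13c.png

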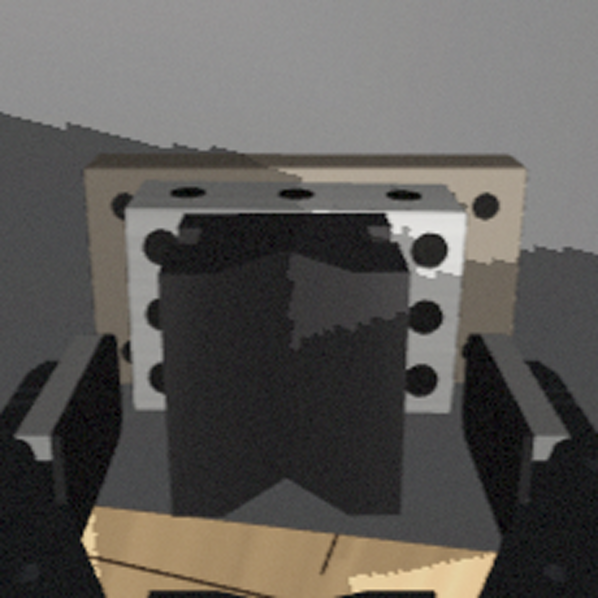

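arm_command(
  increments=[
    [[0,-0.1,0],0,5.5],
    [[0,-0.1,0],0,5.0],
    [[0,-0.1,0],0,4.6],
    [[0,-0.1,0],0,4.2],
    [[0,-0.1,0],0,3.8],
    [[0,-0.1,0],0,3.8],
    [[0,-0.1,0],0,3.8],
    [[0,-0.1,0],0,3.8],
  ],
  grip_force=100,
)

```text
clock: 14.67
ee_pos: [0.4495, 0.2432, 0.1331]
tool_rot: [[-0.263, 0.965, 0.01], [0.965, 0.263, -0.002], [-0.005, 0.009, -1.0]]
ft_force: [-2.0, -0.7, 8.6]
grip_width: 0.485
```

arm_command(
  increments=[
    [[0,0,-0.2],0,3.8],
    [[0,0,-0.5],0,3.8],
    [[0,0,-1],0,3.8],
    [[0,0,-1.5],0,3.8],
    [[0,0,-1.5],0,3.8],
  ],
)

```text
clock: 15.08
ee_pos: [0.4497, 0.2434, 0.1488]
tool_rot: [[-0.264, 0.965, 0.011], [0.965, 0.264, -0.002], [-0.005, 0.01, -1.0]]
ft_force: [0.2, -0.3, -3.7]
grip_width: 0.479
```

```bash
python3 - <<'E'
from h import *
from cell import env
s=env.sense();print(s["ee_pos"],s["ft_force"],s["grip_width"]*85.4);plan(s,(.43,-.336,.26),93.5)
f=env.grab_frame("wrist");show(f,130,360,170,400,2.3,"pics/w14c.png")
f=env.grab_frame("scene");show(f,185,305,215,375,4,"pics/s14.png")
E
```

```text
[0.44974055 0.24335615 0.1488346 ] [ 0.1949549  -0.25197313 -3.69337744] 40.9446228100117
shift [-55.42 -17.07 -11.02] turn -78.2 rows 14.2 q6~ -131.22615678361953 y0 15.29
```

View pics/w14c.png

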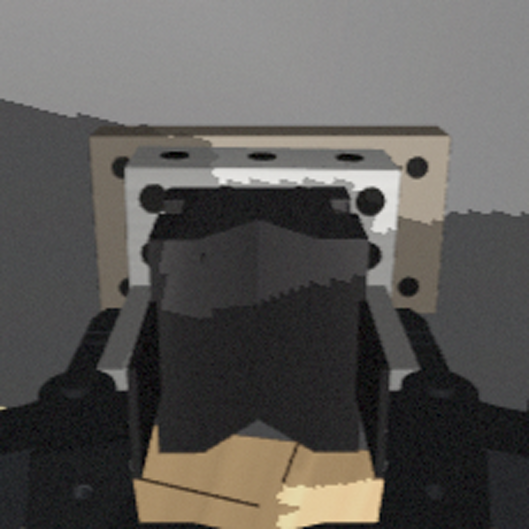

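View pics/s14.png

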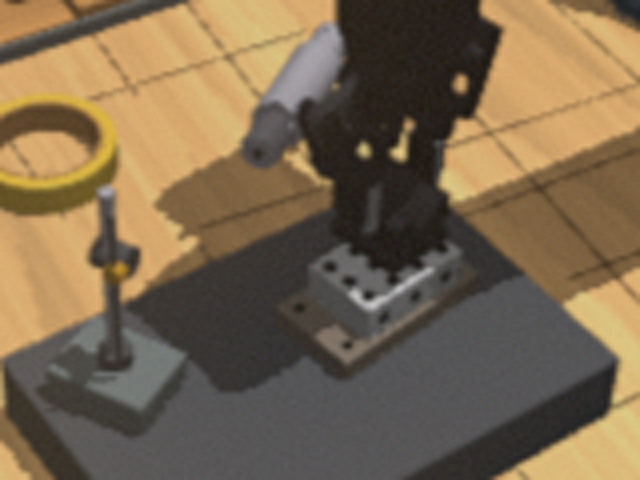

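arm_command(
  increments=[
    [[0,0,-3.5],0,3.8],
    [[-1,-0.3,-7],0,3.8],
    [[-4,-1.2,-10],-6,3.8],
    [[-8,-2.5,-11],-12,3.8],
    [[-12,-3.7,-11],-18,3.8],
    [[-16,-4.9,-11],-24,3.8],
    [[-20,-6.1,-11],-30,3.8],
    [[-24,-7.4,-11],-36,3.8],
    [[-28,-8.6,-11],-42,3.8],
    [[-32,-9.8,-11],-48,3.8],
    [[-36,-11.1,-11],-54,3.8],
    [[-40,-12.3,-11],-60,3.8],
    [[-44,-13.5,-11],-66,3.8],
    [[-48,-14.8,-11],-71,3.8],
    [[-52,-16,-11],-75,3.8],
    [[-54.5,-16.8,-11],-78.2,3.8],
    [[-55.4,-17,-11],-78.2,3.8],
    [[-55.4,-17,-11],-78.2,3.8],
    [[-55.4,-17,-11],-78.2,3.8],
  ],
)

```text
clock: 16.77
ee_pos: [0.4301, -0.3402, 0.2589]
tool_rot: [[-0.998, -0.056, 0.011], [-0.056, 0.998, -0.005], [-0.01, -0.005, -1.0]]
ft_force: [-1.0, 1.1, -4.6]
grip_width: 0.479
```

```bash
python3 - <<'E'
from h import *
from cell import env
import pickle
s=env.sense();print(s["ee_pos"],s["ft_force"],s["tool_rot"],s["grip_width"]*85.4);plan(s,(.4263,-.3362,.10),93.5)
f=env.grab_frame("wrist");pickle.dump((f,s),open("w15.pkl","wb"))
cv2.imwrite("pics/w15.png",f["color"][:,:,::-1])
E
```

```text
[ 0.43013879 -0.34018729  0.25891718] [-0.98968028  1.07120931 -4.56633363] [[-0.99836597 -0.05613592  0.01068445]
 [-0.05618869  0.99840909 -0.00470419]
 [-0.01040338 -0.00529685 -0.99993185]] 40.944900974685254
shift [ 0.53  0.5  15.88] turn -0.3 rows 3.8 q6~ -131.91325483353074 y0 93.22
```

View pics/w15.png

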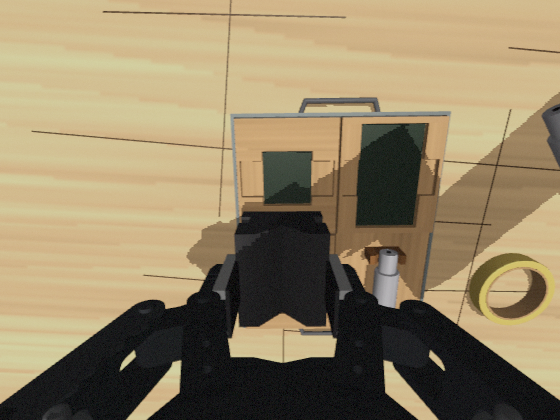

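```bash
python3 - <<'E'
from h import *
import pickle
f,s=pickle.load(open("w15.pkl","rb"))
show(f,100,340,200,360,2.4,"pics/w15c.png")
R=np.array(s["tool_rot"])
X=np.array([[-1,-1],[-1,1],[1,1],[1,-1]])
p=fit(f,np.array([(263,151),(311,151),(314,205),(266,206)]),np.c_[X*[.033,.03],np.full(4,.021)],(.426,-.336,.06))
print((np.r_[p[:2],.021]-s["ee_pos"])@R*100)
a=bp(f,[(243,222),(325,222),(319,325),(240,325)],s["ee_pos"][2]-.006);print((a-s["ee_pos"])@R*100)
E
```

```text
pose [ 0.427  -0.3339] 5.41 res px [[-1.0, 1.2], [2.2, -0.8], [-0.4, -0.5], [-0.9, 0.2]]
[ 0.52810405  0.77158221 23.78375811]
[[ 2.85641966 -1.78058851  0.57975461]
 [ 2.8598746   1.90025141  0.56022047]
 [-2.61459163  1.82722698  0.61756412]
 [-2.6262073  -2.14462698  0.63872472]]
```

View pics/w15c.png

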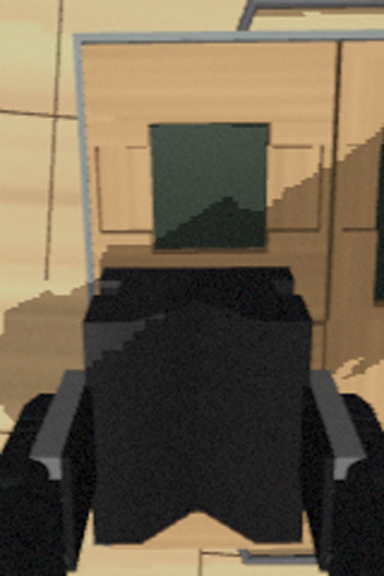

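arm_command(
  increments=[
    [[0.2,0.3,3],-0.3,3.8],
    [[0.5,0.65,6.5],-0.3,3.8],
    [[0.5,0.65,10],-0.3,3.8],
    [[0.5,0.65,13],-0.3,3.8],
    [[0.5,0.65,15.5],-0.3,3.8],
    [[0.5,0.65,17],-0.3,3.8],
    [[0.5,0.65,17.2],-0.3,3.8],
    [[0.5,0.65,17.2],-0.3,3.8],
    [[0.5,0.65,17.2],-0.3,3.8],
  ],
)

```text
clock: 17.57
ee_pos: [0.4265, -0.3307, 0.0873]
tool_rot: [[-0.998, -0.064, 0.01], [-0.064, 0.998, -0.002], [-0.01, -0.002, -1.0]]
ft_force: [0.8, -0.6, -5.4]
grip_width: 0.487
```

```bash
python3 - <<'E'
from h import *
from cell import env
import pickle
s=env.sense();print(s["ee_pos"],s["ft_force"]);plan(s,(.4266,-.335,.055),93.5)
f=env.grab_frame("wrist");pickle.dump((f,s),open("w16.pkl","wb"))
cv2.imwrite("pics/w16.png",f["color"][:,:,::-1])
f=env.grab_frame("scene");show(f,120,220,140,300,4.5,"pics/s16.png")
f=env.grab_frame("top");show(f,140,260,335,455,4.5,"pics/t16.png")
E
```

```text
[ 0.42648049 -0.33067912  0.08728876] [ 0.81063774 -0.61277896 -5.35484978]
shift [ 0.05 -0.42  3.23] turn 0.2 rows 0.8 q6~ -132.08410794281258 y0 93.65
```

View pics/w16.png

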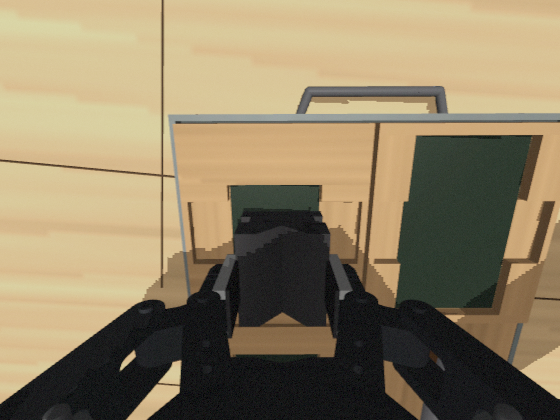

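View pics/s16.png

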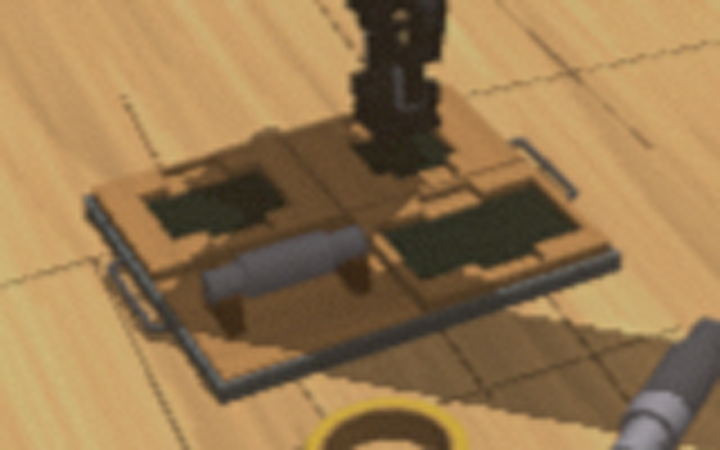

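Pocket middle is at column 275 against the V-block at 282.5, so about −4.3 mm, which matches the plan. I'll lower it.

arm_command(
  increments=[
    [[0.05,-0.42,0.5],0.2,3.8],
    [[0.05,-0.42,1.2],0.2,3.8],
    [[0.05,-0.42,1.7],0.2,3.8],
    [[0.05,-0.42,2.2],0.2,3.8],
    [[0.05,-0.42,2.5],0.2,3.8],
    [[0.05,-0.42,2.7],0.2,3.8],
    [[0.05,-0.42,2.7],0.2,3.8],
  ],
)

```text
clock: 18.3
ee_pos: [0.4265, -0.3356, 0.0603]
tool_rot: [[-0.998, -0.06, 0.01], [-0.06, 0.998, -0.002], [-0.01, -0.003, -1.0]]
ft_force: [0.1, -0.2, -4.9]
grip_width: 0.481
```

```bash
python3 - <<'E'
from h import *
from cell import env
s=env.sense();print(s["ee_pos"],s["ft_force"])
f=env.grab_frame("wrist");show(f,130,360,160,400,2.5,"pics/w17.png")
E
```

```text
[ 0.42645444 -0.33557878  0.06027506] [ 0.07390846 -0.22972061 -4.87674934]
```

View pics/w17.png

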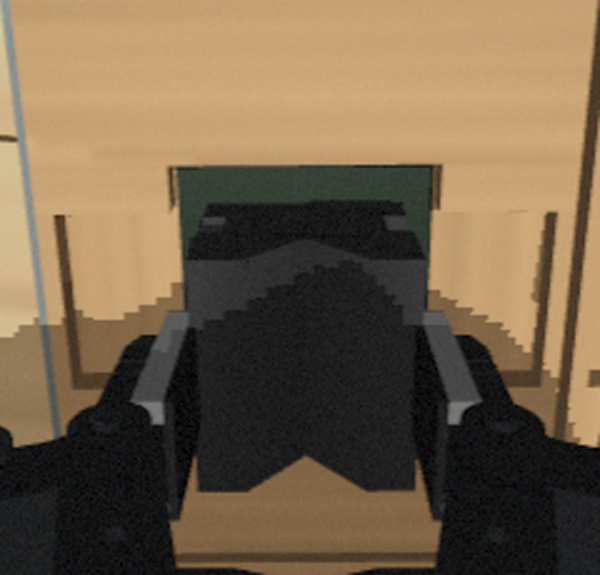

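arm_command(
  increments=[
    [[0,0,0.15],0,3.8],
    [[0,0,0.3],0,3.8],
    [[0,0,0.45],0,3.8],
    [[0,0,0.55],0,3.8],
    [[0,0,0.55],0,3.8],
    [[0,0,0.55],0,3.8],
  ],
)

```text
clock: 18.85
ee_pos: [0.4269, -0.3359, 0.0573]
tool_rot: [[-0.998, -0.06, 0.011], [-0.06, 0.998, -0.004], [-0.011, -0.004, -1.0]]
ft_force: [-2.2, 1.8, 10.3]
grip_width: 0.481
```

Contact: −4.9 → +10.3 N, so it rests on the floor. Releasing, then straight up.

arm_command(
  increments=[
    [[0,0,0],0,4.2],
    [[0,0,0],0,4.5],
    [[0,0,0],0,4.9],
    [[0,0,0],0,5.4],
    [[0,0,0],0,5.6],
    [[0,0,0],0,5.6],
    [[0,0,-2],0,5.6],
    [[0,0,-5],0,6],
    [[0,0,-9],0,8.5],
    [[0,0,-13],0,8.5],
    [[0,0,-17],0,8.5],
    [[0,0,-20],0,8.5],
    [[0,0,-20],0,8.5],
    [[0,0,-20],0,8.5],
  ],
)

```text
clock: 20.02
ee_pos: [0.4253, -0.3359, 0.2593]
tool_rot: [[-0.998, -0.06, 0.015], [-0.06, 0.998, -0.007], [-0.014, -0.008, -1.0]]
ft_force: [1.2, 0.1, -0.0]
grip_width: 0.998
```

```bash
python3 - <<'E'
from h import *
from cell import env
import pickle
s=env.sense();print(s["ee_pos"],s["ft_force"],s["tool_rot"]);plan(s,(.4524,.244,.23),105)
plan(s,(.4524,.244,.23),105.-180)
f=env.grab_frame("wrist");pickle.dump((f,s),open("w18.pkl","wb"))
cv2.imwrite("pics/w18.png",f["color"][:,:,::-1])
E
```

```text
[ 0.42531672 -0.33591119  0.25929723] [ 1.24871483  0.08722696 -0.01657833] [[-0.99810386 -0.05978913  0.01462661]
 [-0.05990164  0.99817701 -0.00737843]
 [-0.01415879 -0.0082406  -0.9998658 ]]
shift [-6.14 57.75  2.54] turn -11.6 rows 13.9 q6~ -76.85808292326047 y0 93.43
shift [-6.14 57.75  2.54] turn 168.4 rows 23.5 q6~ 103.14191707673953 y0 93.43
```

View pics/w18.png

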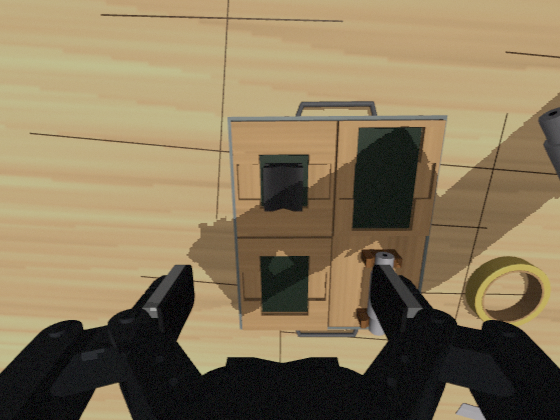

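The V-block lies flat inside its pocket at about (284,185). Next is the drilled block.

arm_command(
  increments=[
    [[-0.4,4,0],-1,8.5],
    [[-0.8,8,0],-2,8.5],
    [[-1.3,12,0],-3,8.5],
    [[-1.7,16,0],-4,8.5],
    [[-2.1,20,0],-5,8.5],
    [[-2.6,24,0],-6,8.5],
    [[-3,28,0],-7,8.5],
    [[-3.4,32,0],-8,8.5],
    [[-3.8,36,0],-9,8.5],
    [[-4.3,40,0],-10,8.5],
    [[-4.7,44,0],-11,8.5],
    [[-5.1,48,0],-11.6,8.5],
    [[-5.5,52,0.6],-11.6,8.5],
    [[-5.9,55.5,1.5],-11.6,8.5],
    [[-6.1,57.7,2.5],-11.6,8.5],
    [[-6.1,57.7,2.5],-11.6,8.5],
    [[-6.1,57.7,2.5],-11.6,8.5],
    [[-6.1,57.7,2.5],-11.6,8.5],
  ],
)

```text
clock: 21.57
ee_pos: [0.4501, 0.2438, 0.229]
tool_rot: [[-0.966, -0.26, 0.008], [-0.26, 0.966, -0.005], [-0.006, -0.007, -1.0]]
ft_force: [0.4, 0.3, 0.0]
grip_width: 0.997
```

```bash
python3 - <<'E'
from h import *
from cell import env
import pickle
s=env.sense();print(s["ee_pos"],s["ft_force"],s["tool_rot"])
f=env.grab_frame("wrist");pickle.dump((f,s),open("w19.pkl","wb"))
cv2.imwrite("pics/w19.png",f["color"][:,:,::-1])
show(f,100,330,170,400,2.6,"pics/w19c.png")
E
```

```text
[0.45011858 0.2438347  0.22898465] [0.40843225 0.2790535  0.02665905] [[-0.96570573 -0.25951368  0.00806817]
 [-0.25956063  0.96571152 -0.00543414]
 [-0.00638129 -0.00734196 -0.99995269]]
```

View pics/w19c.png

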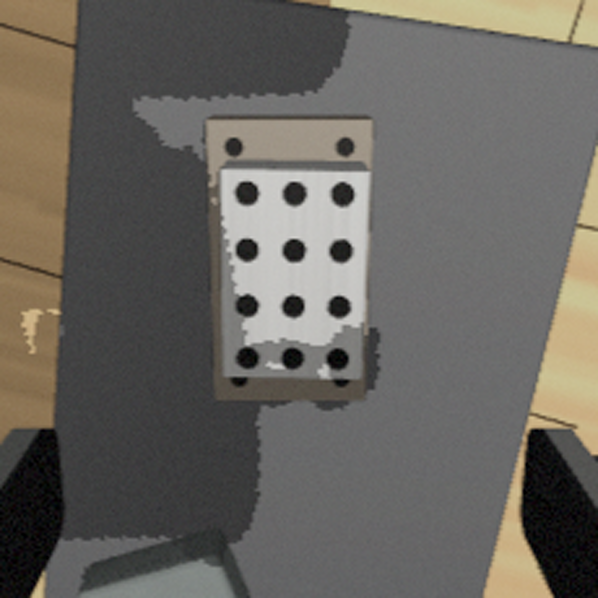

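```bash
python3 - <<'E'
from h import *
import pickle
f,s=pickle.load(open("w19.pkl","rb"))
u=lambda p:unc(p,2.6,(170,100))
X=np.array([[-1,-1],[-1,1],[1,1],[1,-1]])
R=np.array(s["tool_rot"])
for n,px,L,W,z in(("b",[(220,168),(368,171),(363,378),(224,379)],.075,.05,.091),("p",[(205,118),(373,119),(366,400),(214,400)],.11,.06,.066)):
    p=fit(f,u(px),np.c_[X*[L/2,W/2],np.full(4,z)],(.45,.243,np.radians(15)))
    print(n,((np.r_[p[:2],z]-s["ee_pos"])@s["tool_rot"])*100)
E
```

```text
pose [0.4524 0.2435] 14.83 res px [[-0.6, 0.3], [0.7, -0.6], [0.0, 0.5], [-0.2, -0.2]]
b [-1.28933616e-01  1.20603517e-02  1.37998520e+01]
pose [0.4556 0.2426] 15.09 res px [[-0.1, -0.1], [0.2, -0.6], [-0.2, 0.5], [0.0, 0.4]]
p [-0.39358386 -0.1389702  16.30276813]
```

arm_command(
  increments=[
    [[-0.13,0.05,3],-0.2,7.2],
    [[-0.13,0.05,6],-0.2,7.2],
    [[-0.13,0.05,9],-0.2,7.2],
    [[-0.13,0.05,11],-0.2,7.2],
    [[-0.13,0.05,12.5],-0.2,7.2],
    [[-0.13,0.05,13.5],-0.2,7.2],
    [[-0.13,0.05,14.1],-0.2,7.2],
    [[-0.13,0.05,14.1],-0.2,7.2],
    [[-0.13,0.05,14.1],-0.2,7.2],
  ],
)

```text
clock: 22.37
ee_pos: [0.4536, 0.2433, 0.089]
tool_rot: [[-0.965, -0.261, 0.01], [-0.261, 0.965, -0.005], [-0.008, -0.007, -1.0]]
ft_force: [0.4, 0.3, 0.1]
grip_width: 0.848
```

```bash
python3 - <<'E'
from h import *
from cell import env
s=env.sense();print(s["ee_pos"],s["ft_force"],s["grip_width"])
f=env.grab_frame("wrist");show(f,130,360,170,400,2.6,"pics/w20c.png")
E
```

```text
[0.45356103 0.24325064 0.08904079] [0.38844814 0.34729165 0.11190564] 0.8480920578335759
```

View pics/w20c.png

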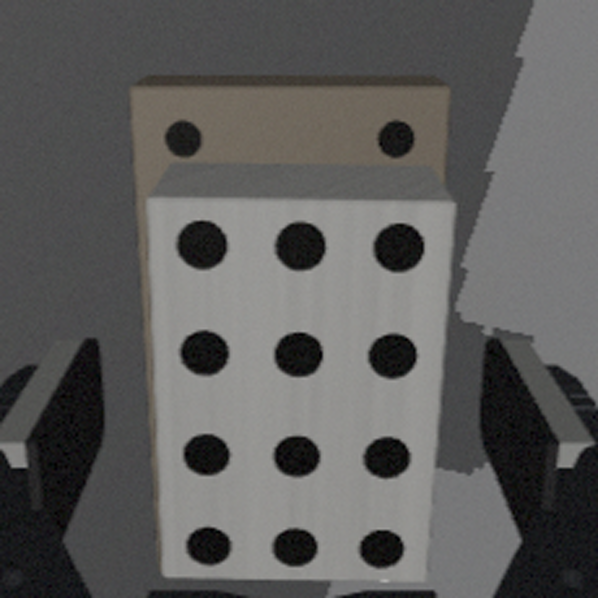

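arm_command(
  increments=[
    [[0,0.09,0],0.7,6.8],
    [[0,0.09,0],0.7,6.3],
    [[0,0.09,0],0.7,5.8],
    [[0,0.09,0],0.7,5.4],
    [[0,0.09,0],0.7,5.0],
    [[0,0.09,0],0.7,4.5],
    [[0,0.09,0],0.7,4.4],
    [[0,0.09,0],0.7,4.4],
    [[0,0.09,0],0.7,4.4],
  ],
  grip_force=110,
)

```text
clock: 23.17
ee_pos: [0.4537, 0.2443, 0.0904]
tool_rot: [[-0.968, -0.25, 0.012], [-0.25, 0.968, -0.005], [-0.01, -0.007, -1.0]]
ft_force: [-0.1, -1.6, 8.4]
grip_width: 0.558
```

arm_command(
  increments=[
    [[0,0,-0.2],0,4.4],
    [[0,0,-0.5],0,4.4],
    [[0,0,-1],0,4.4],
    [[0,0,-1.5],0,4.4],
    [[0,0,-1.5],0,4.4],
  ],
)

```text
clock: 23.58
ee_pos: [0.4537, 0.2445, 0.106]
tool_rot: [[-0.968, -0.25, 0.013], [-0.25, 0.968, -0.004], [-0.011, -0.007, -1.0]]
ft_force: [1.5, 0.0, -7.3]
grip_width: 0.553
```

```bash
python3 - <<'E'
from h import *
from cell import env
s=env.sense();print(s["ee_pos"],s["ft_force"],s["grip_width"]*85.4);plan(s,(.569,-.326,.22),93.5)
f=env.grab_frame("wrist");show(f,130,360,170,400,2.3,"pics/w21c.png")
f=env.grab_frame("scene");show(f,185,305,215,375,4,"pics/s21.png")
E
```

```text
[0.45373124 0.24454537 0.10600574] [ 1.52164756  0.01551425 -7.33026437] 47.23925857778734
shift [  2.97 -58.21 -11.01] turn 11.0 rows 14.2 q6~ -122.78348517574685 y0 104.47
```

View pics/w21c.png

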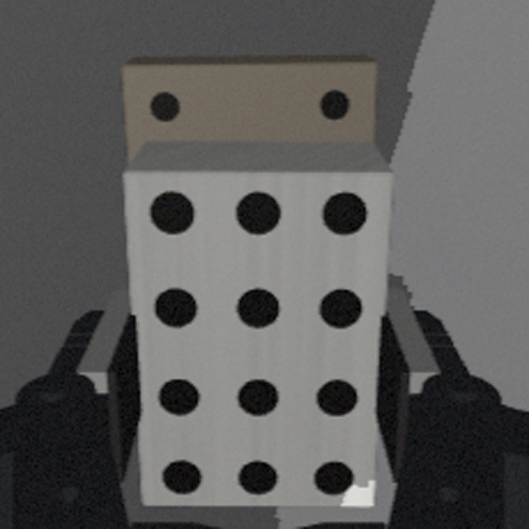

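View pics/s21.png

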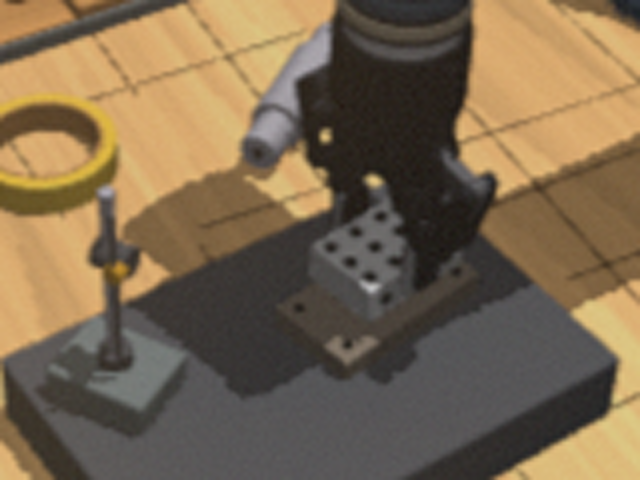

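The block is held and level (−7.3 N). Carrying it to its pocket.

arm_command(
  increments=[
    [[0,0,-3.5],0,4.4],
    [[0.1,-2,-7],1,4.4],
    [[0.3,-6,-10],2,4.4],
    [[0.5,-10,-11],3,4.4],
    [[0.7,-14,-11],4,4.4],
    [[0.9,-18,-11],5,4.4],
    [[1.1,-22,-11],6,4.4],
    [[1.3,-26,-11],7,4.4],
    [[1.5,-30,-11],8,4.4],
    [[1.7,-34,-11],9,4.4],
    [[1.9,-38,-11],10,4.4],
    [[2.1,-42,-11],11,4.4],
    [[2.4,-46,-11],11,4.4],
    [[2.6,-50,-11],11,4.4],
    [[2.8,-54,-11],11,4.4],
    [[2.9,-57,-11],11,4.4],
    [[3,-58.2,-11],11,4.4],
    [[3,-58.2,-11],11,4.4],
    [[3,-58.2,-11],11,4.4],
    [[3,-58.2,-11],11,4.4],
  ],
)

```text
clock: 25.35
ee_pos: [0.5674, -0.3242, 0.2183]
tool_rot: [[-0.998, -0.061, 0.009], [-0.061, 0.998, -0.001], [-0.009, -0.002, -1.0]]
ft_force: [-0.4, 0.6, -6.2]
grip_width: 0.553
```

```bash
python3 - <<'E'
from h import *
from cell import env
import pickle
s=env.sense();print(s["ee_pos"],s["ft_force"],s["tool_rot"],s["grip_width"]*85.4);plan(s,(.569,-.3263,.065),93.5)
f=env.grab_frame("wrist");pickle.dump((f,s),open("w22.pkl","wb"))
cv2.imwrite("pics/w22.png",f["color"][:,:,::-1])
E
```

```text
[ 0.56744841 -0.32423051  0.21826457] [-0.42475474  0.59536259 -6.16184335] [[-0.99810632 -0.0608223   0.00918816]
 [-0.06083603  0.99814702 -0.00122218]
 [-0.0090968  -0.00177883 -0.99995704]] 47.23918490315688
shift [-0.   -0.19 15.33] turn -0.0 rows 3.7 q6~ -123.46104053707688 y0 93.49
```

View pics/w22.png

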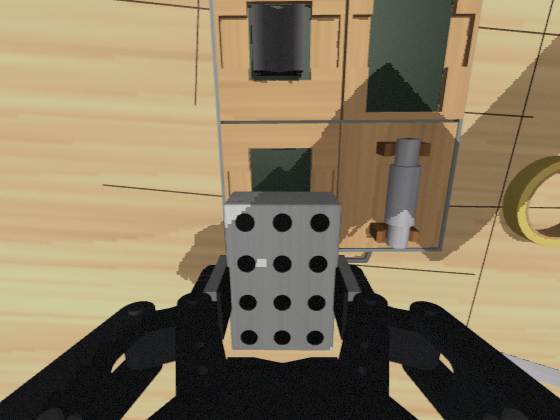

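```bash
python3 - <<'E'
from h import *
import pickle
f,s=pickle.load(open("w22.pkl","rb"))
R=np.array(s["tool_rot"])
a=bp(f,[(229,206),(338,206),(332,350),(233,350)],s["ee_pos"][2]+.0006);print((a-s["ee_pos"])@R*100)
a=bp(f,[(250,149),(311,149)],.021);print((a-s["ee_pos"])@R*100)
E
```

```text
[[ 3.7924951  -2.25280924 -0.09049607]
 [ 3.79086527  2.31525541 -0.09860742]
 [-3.56308556  2.41930196 -0.03189224]
 [-3.56467529 -2.44192104 -0.0232301 ]]
[[ 4.43569209 -3.33238843 19.69287984]
 [ 4.43205174  2.99707664 19.68165341]]
```

arm_command(
  increments=[
    [[-0.2,-0.19,3],0,4.4],
    [[-0.2,-0.19,6.5],0,4.4],
    [[-0.2,-0.19,10],0,4.4],
    [[-0.2,-0.19,13],0,4.4],
    [[-0.2,-0.19,15],0,4.4],
    [[-0.2,-0.19,15.8],0,4.4],
    [[-0.2,-0.19,15.8],0,4.4],
    [[-0.2,-0.19,15.8],0,4.4],
    [[-0.2,-0.19,15.8],0,4.4],
  ],
)

```text
clock: 26.15
ee_pos: [0.5728, -0.3267, 0.0628]
tool_rot: [[-0.998, -0.062, 0.013], [-0.062, 0.998, -0.005], [-0.013, -0.005, -1.0]]
ft_force: [-1.1, 0.0, -6.9]
grip_width: 0.551
```

```bash
python3 - <<'E'
from h import *
from cell import env
import pickle
s=env.sense();print(s["ee_pos"],s["ft_force"]);plan(s,(.570,-.3263,.04),93.5)
f=env.grab_frame("wrist");pickle.dump((f,s),open("w23.pkl","wb"))
cv2.imwrite("pics/w23.png",f["color"][:,:,::-1])
f=env.grab_frame("scene");show(f,120,220,140,300,4.5,"pics/s23.png")
E
```

```text
[ 0.57281746 -0.32671304  0.06276808] [-1.0586197   0.04931365 -6.89909747]
shift [0.31 0.07 2.27] turn 0.1 rows 0.6 q6~ -123.52918775443376 y0 93.56
```

View pics/w23.png

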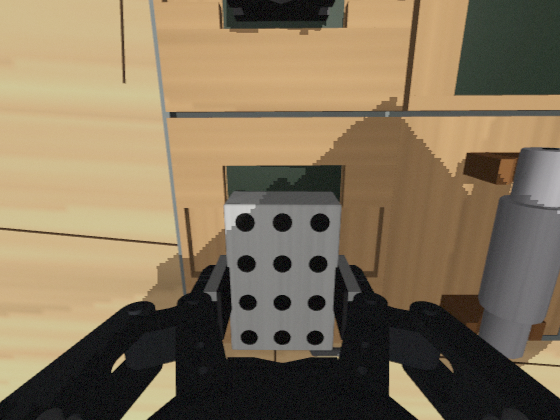

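View pics/s23.png

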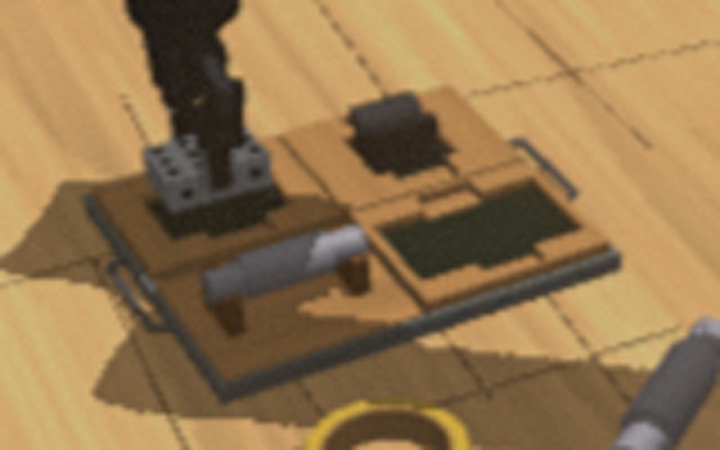

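```bash
python3 - <<'E'
from h import *
import pickle
f,s=pickle.load(open("w23.pkl","rb"))
R=np.array(s["tool_rot"])
a=bp(f,[(224,166),(343,166)],.021);print((a-s["ee_pos"])@R*100)
a=bp(f,[(229,206),(338,206),(332,349),(233,349)],s["ee_pos"][2]+.0006);print((a-s["ee_pos"])@R*100)
E
```

```text
[[ 4.86717663 -3.16775122  4.13249862]
 [ 4.86731807  3.27856088  4.09814393]]
[[ 3.79063334e+00 -2.24800141e+00 -9.59886719e-02]
 [ 3.79365679e+00  2.31429829e+00 -1.20339782e-01]
 [-3.50927171e+00  2.42071594e+00 -2.85031086e-02]
 [-3.52608642e+00 -2.43912943e+00 -2.39185390e-03]]
```

arm_command(
  increments=[
    [[0.2,0.05,0.4],0,4.4],
    [[0.2,0.05,0.9],0,4.4],
    [[0.2,0.05,1.4],0,4.4],
    [[0.2,0.05,1.8],0,4.4],
    [[0.2,0.05,2.1],0,4.4],
    [[0.2,0.05,2.3],0,4.4],
    [[0.2,0.05,2.3],0,4.4],
  ],
)

```text
clock: 26.83
ee_pos: [0.5708, -0.3266, 0.0397]
tool_rot: [[-0.998, -0.062, 0.013], [-0.062, 0.998, -0.004], [-0.012, -0.005, -1.0]]
ft_force: [-0.1, 0.6, -7.0]
grip_width: 0.554
```

arm_command(
  increments=[
    [[0,0,0.1],0,4.4],
    [[0,0,0.2],0,4.4],
    [[0,0,0.3],0,4.4],
    [[0,0,0.3],0,4.4],
    [[0,0,0.3],0,4.4],
  ],
)

```text
clock: 27.25
ee_pos: [0.571, -0.3266, 0.0395]
tool_rot: [[-0.998, -0.062, 0.013], [-0.062, 0.998, -0.005], [-0.013, -0.006, -1.0]]
ft_force: [-3.3, 3.8, 10.3]
grip_width: 0.56
```

```bash
python3 - <<'E'
from h import *
from cell import env
s=env.sense();print(s["ee_pos"],s["ft_force"])
f=env.grab_frame("wrist");show(f,130,360,160,400,2.5,"pics/w24.png")
E
```

```text
[ 0.5709738  -0.32662828  0.03953759] [-3.32067401  3.75998767 10.25987854]
```

View pics/w24.png

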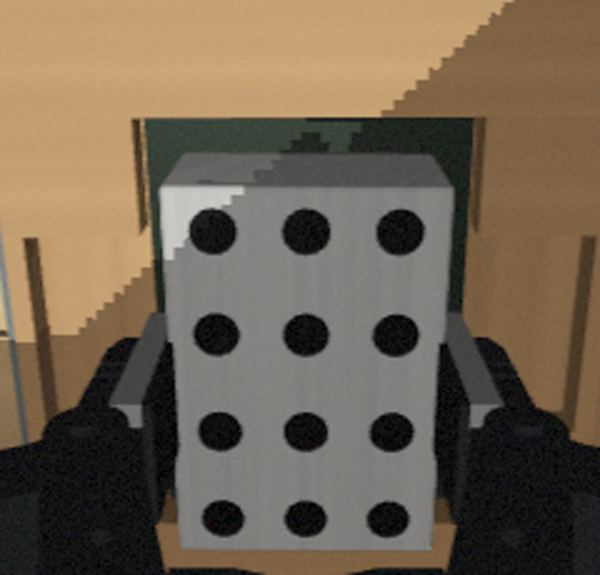

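Contact at the expected floor height, with margins visible all round. Releasing and rising.

arm_command(
  increments=[
    [[0,0,0],0,4.8],
    [[0,0,0],0,5.1],
    [[0,0,0],0,5.5],
    [[0,0,0],0,6],
    [[0,0,0],0,6.4],
    [[0,0,0],0,6.4],
    [[0,0,-2],0,6.4],
    [[0,0,-5],0,7],
    [[0,0,-9],0,8.5],
    [[0,0,-13],0,8.5],
    [[0,0,-17],0,8.5],
    [[0,0,-20],0,8.5],
    [[0,0,-21],0,8.5],
    [[0,0,-21],0,8.5],
    [[0,0,-21],0,8.5],
  ],
)

```text
clock: 28.55
ee_pos: [0.5679, -0.3253, 0.249]
tool_rot: [[-0.998, -0.062, 0.013], [-0.062, 0.998, -0.005], [-0.012, -0.005, -1.0]]
ft_force: [0.1, 0.3, -0.1]
grip_width: 0.996
```

```bash
python3 - <<'E'
from h import *
from cell import env
import pickle
s=env.sense();print(s["ee_pos"],s["ft_force"],s["tool_rot"][:,2]);plan(s,(.4558,.2428,.22),105.1)
f=env.grab_frame("wrist");pickle.dump((f,s),open("w25.pkl","wb"))
cv2.imwrite("pics/w25.png",f["color"][:,:,::-1])
f=env.grab_frame("scene");show(f,120,220,140,300,4.5,"pics/s25.png")
E
```

```text
[ 0.56785231 -0.3252977   0.24896199] [ 0.0880787   0.32875679 -0.11969351] [ 0.01256763 -0.00464191 -0.99991025]
shift [ 7.69 57.41  2.49] turn -11.5 rows 13.9 q6~ -77.15587330600388 y0 93.56
```

View pics/w25.png

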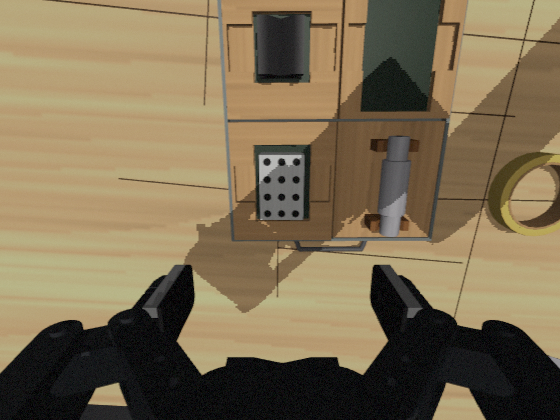

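View pics/s25.png

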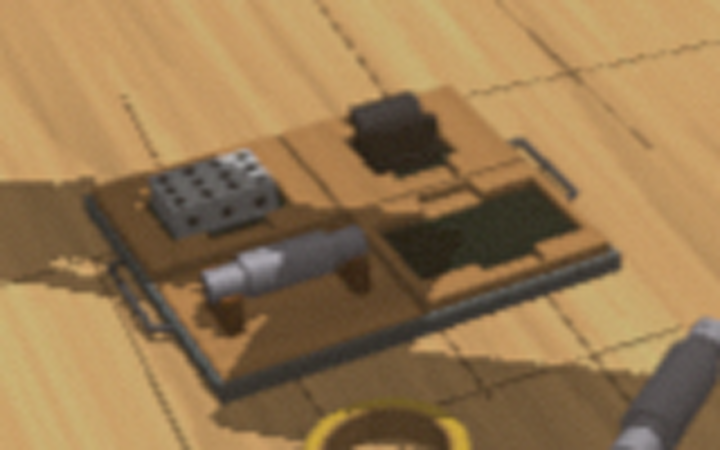

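```bash
python3 - <<'E'
from h import *
import pickle
f,s=pickle.load(open("w25.pkl","rb"))
show(f,120,250,215,345,4.5,"pics/w25c.png")
a=bp(f,[(258,155),(304,155),(304.5,220),(259,220)],.039);print(a,a.mean(0))
E
```

```text
[[ 0.53534589 -0.35462046  0.039     ]
 [ 0.53225423 -0.30482011  0.039     ]
 [ 0.60643366 -0.29804829  0.039     ]
 [ 0.60975515 -0.35064471  0.039     ]] [ 0.57094723 -0.32703339  0.039     ]
```

View pics/w25c.png

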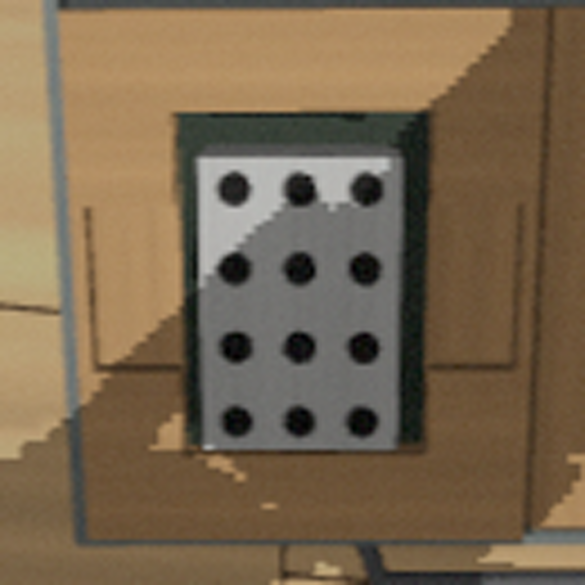

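The drilled block is about 2 mm from its pocket's middle and inside the rim. Now the plate.

arm_command(
  increments=[
    [[0.5,4,0],-1,8.5],
    [[1.1,8,0],-2,8.5],
    [[1.6,12,0],-3,8.5],
    [[2.1,16,0],-4,8.5],
    [[2.7,20,0],-5,8.5],
    [[3.2,24,0],-6,8.5],
    [[3.8,28,0],-7,8.5],
    [[4.3,32,0],-8,8.5],
    [[4.8,36,0],-9,8.5],
    [[5.4,40,0],-10,8.5],
    [[5.9,44,0],-11,8.5],
    [[6.4,48,0],-11.5,8.5],
    [[7,52,0.5],-11.5,8.5],
    [[7.5,55.5,1.5],-11.5,8.5],
    [[7.7,57.4,2.5],-11.5,8.5],
    [[7.7,57.4,2.5],-11.5,8.5],
    [[7.7,57.4,2.5],-11.5,8.5],
    [[7.7,57.4,2.5],-11.5,8.5],
  ],
)

```text
clock: 30.15
ee_pos: [0.4544, 0.2427, 0.2185]
tool_rot: [[-0.966, -0.26, 0.006], [-0.26, 0.966, -0.003], [-0.005, -0.005, -1.0]]
ft_force: [0.4, 0.2, 0.3]
grip_width: 0.995
```

```bash
python3 - <<'E'
from h import *
from cell import env
import pickle
s=env.sense();print(s["ee_pos"],s["ft_force"],s["tool_rot"])
f=env.grab_frame("wrist");pickle.dump((f,s),open("w26.pkl","wb"))
show(f,100,330,170,400,2.6,"pics/w26c.png")
E
```

```text
[0.45438629 0.24269054 0.21850328] [0.36432728 0.15522507 0.28853504] [[-0.96564636 -0.25978061  0.00641483]
 [-0.25980358  0.9656567  -0.00303861]
 [-0.00540515 -0.00460082 -0.99997481]]
```

View pics/w26c.png

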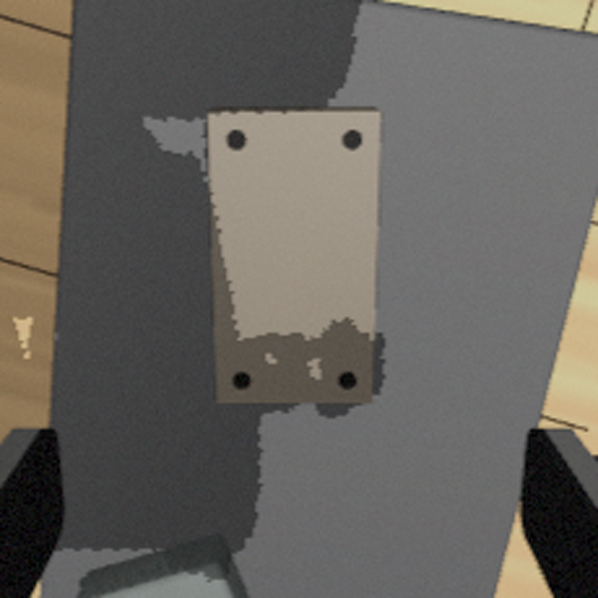

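```bash
python3 - <<'E'
from h import *
import pickle
f,s=pickle.load(open("w26.pkl","rb"))
u=lambda p:unc(p,2.6,(170,100))
X=np.array([[-1,-1],[-1,1],[1,1],[1,-1]])
p=fit(f,u([(207,111),(381,111),(372,403),(217,403)]),np.c_[X*[.055,.03],np.full(4,.066)],(.45,.243,np.radians(15)))
print(((np.r_[p[:2],.066]-s["ee_pos"])@s["tool_rot"])*100)
E
```

```text
pose [0.4558 0.2428] 15.15 res px [[-0.3, -0.4], [0.4, -0.5], [0.4, 0.6], [-0.4, 0.6]]
[-0.05966381  0.04045215 15.25084863]
```

arm_command(
  increments=[
    [[-0.06,0.05,3],0,8.2],
    [[-0.06,0.05,6],0,8.0],
    [[-0.06,0.05,9],0,7.8],
    [[-0.06,0.05,11.5],0,7.6],
    [[-0.06,0.05,13.2],0,7.5],
    [[-0.06,0.05,14.3],0,7.5],
    [[-0.06,0.05,15],0,7.5],
    [[-0.06,0.05,15],0,7.5],
    [[-0.06,0.05,15],0,7.5],
  ],
)

```text
clock: 30.95
ee_pos: [0.4571, 0.2419, 0.0693]
tool_rot: [[-0.966, -0.257, 0.008], [-0.257, 0.966, -0.003], [-0.007, -0.004, -1.0]]
ft_force: [0.7, -0.2, 0.5]
grip_width: 0.879
```

```bash
python3 - <<'E'
from h import *
from cell import env
s=env.sense();print(s["ee_pos"],s["ft_force"],s["grip_width"])
f=env.grab_frame("wrist");show(f,130,360,170,400,2.6,"pics/w27c.png")
E
```

```text
[0.45709723 0.24192218 0.06927973] [ 0.72650678 -0.22962843  0.54493409] 0.8786905004559827
```

View pics/w27c.png

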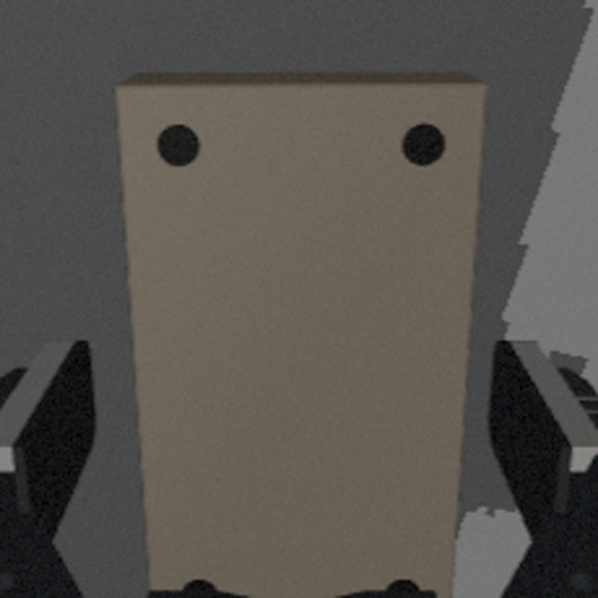

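The plate is about 1.5 mm to +y of the finger middle. I'll correct, go 2 mm lower and close.

arm_command(
  increments=[
    [[0.1,0.15,0.2],0,7.5],
    [[0.1,0.15,0.2],0,7.2],
    [[0.1,0.15,0.2],0,6.8],
    [[0.1,0.15,0.2],0,6.4],
    [[0.1,0.15,0.2],0,6.0],
    [[0.1,0.15,0.2],0,5.6],
    [[0.1,0.15,0.2],0,5.3],
    [[0.1,0.15,0.2],0,5.3],
    [[0.1,0.15,0.2],0,5.3],
  ],
  grip_force=120,
)

```text
clock: 31.75
ee_pos: [0.4562, 0.2434, 0.0691]
tool_rot: [[-0.966, -0.258, 0.01], [-0.258, 0.966, -0.002], [-0.009, -0.005, -1.0]]
ft_force: [-1.7, -2.2, 10.8]
grip_width: 0.666
```

```bash
python3 - <<'E'
from h import *
from cell import env
s=env.sense();print(s["ee_pos"],s["ft_force"],s["grip_width"]*85.4)
f=env.grab_frame("wrist");show(f,130,360,170,400,2.6,"pics/w28c.png")
E
```

```text
[0.45617612 0.24341417 0.06910718] [-1.69730765 -2.24337276 10.83983996] 56.847037361051036
```

View pics/w28c.png

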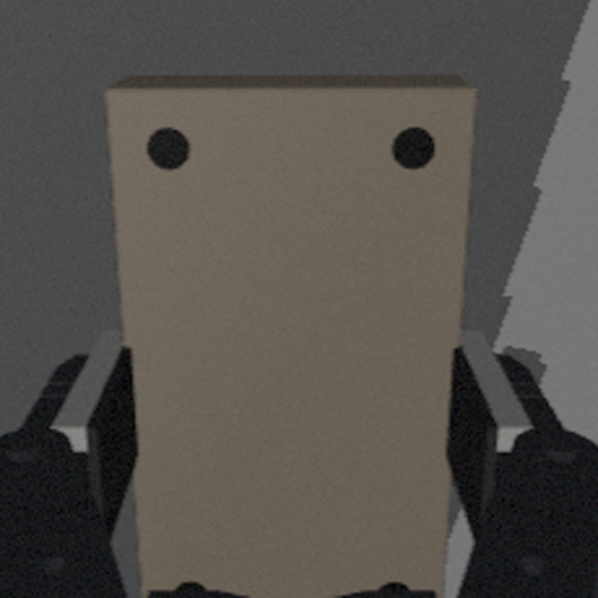

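Gripped, and the opening reads 57 mm with the same −3 mm offset as the earlier pieces. Lifting a little to test.

arm_command(
  increments=[
    [[0,0,-0.3],0,5.3],
    [[0,0,-0.7],0,5.3],
    [[0,0,-1.3],0,5.3],
    [[0,0,-2],0,5.3],
    [[0,0,-2],0,5.3],
  ],
)

```text
clock: 32.22
ee_pos: [0.4563, 0.2436, 0.0899]
tool_rot: [[-0.966, -0.259, 0.011], [-0.259, 0.966, -0.002], [-0.01, -0.005, -1.0]]
ft_force: [-0.2, -1.2, -8.2]
grip_width: 0.666
```

```bash
python3 - <<'E'
from h import *
from cell import env
s=env.sense();print(s["ee_pos"],s["ft_force"],s["grip_width"]*85.4);plan(s,(.4182,-.213,.20),93.5)
f=env.grab_frame("scene");show(f,185,305,215,375,4,"pics/s29.png")
E
```

```text
[0.45628585 0.24363213 0.08989499] [-0.20649383 -1.20329353 -8.19036044] 56.88436821329259
shift [ 15.37 -43.18 -10.96] turn 11.5 rows 11.3 q6~ -120.12548641231702 y0 104.98
```

View pics/s29.png

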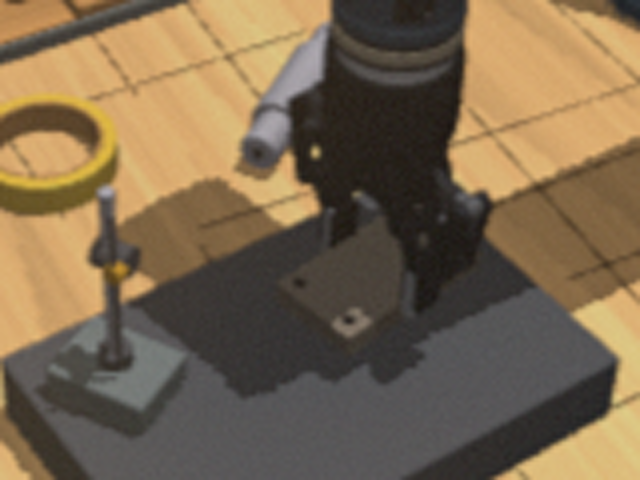

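arm_command(
  increments=[
    [[0,0,-3.5],0,5.3],
    [[0.7,-2,-7],1,5.3],
    [[2,-5.6,-10],2,5.3],
    [[3.3,-9.3,-11],3,5.3],
    [[4.6,-13,-11],4,5.3],
    [[5.9,-16.7,-11],5,5.3],
    [[7.3,-20.4,-11],6,5.3],
    [[8.6,-24.1,-11],7,5.3],
    [[9.9,-27.8,-11],8,5.3],
    [[11.2,-31.5,-11],9,5.3],
    [[12.5,-35.2,-11],10,5.3],
    [[13.8,-38.8,-11],11,5.3],
    [[14.9,-41.8,-11],11.5,5.3],
    [[15.4,-43.2,-11],11.5,5.3],
    [[15.4,-43.2,-11],11.5,5.3],
    [[15.4,-43.2,-11],11.5,5.3],
    [[15.4,-43.2,-11],11.5,5.3],
  ],
)

```text
clock: 33.68
ee_pos: [0.4169, -0.2121, 0.1995]
tool_rot: [[-0.998, -0.06, 0.009], [-0.06, 0.998, 0.0], [-0.009, -0.0, -1.0]]
ft_force: [-0.2, 0.8, -8.9]
grip_width: 0.66
```

```bash
python3 - <<'E'
from h import *
from cell import env
import pickle
s=env.sense();print(s["ee_pos"],s["ft_force"],s["tool_rot"],s["grip_width"]*85.4);plan(s,(.4182,-.213,.06),93.5)
f=env.grab_frame("wrist");pickle.dump((f,s),open("w30.pkl","wb"))
cv2.imwrite("pics/w30.png",f["color"][:,:,::-1])
R=np.array(s["tool_rot"])
E
```

```text
[ 0.41692406 -0.2120994   0.19951214] [-0.22149655  0.78482399 -8.89362346] [[-9.98133698e-01 -6.03716141e-02  9.18638936e-03]
 [-6.03711341e-02  9.98175945e-01  3.29795572e-04]
 [-9.18954318e-03 -2.25412671e-04 -9.99957750e-01]] 56.34995222995348
shift [ 1.000e-02 -9.000e-02  1.395e+01] turn -0.0 rows 3.3 q6~ -120.79662226869357 y0 93.46
```

View pics/w30.png

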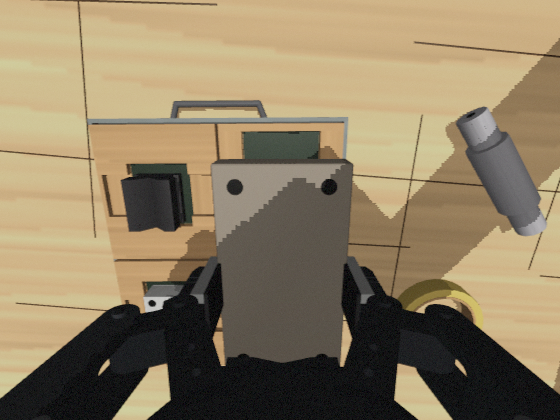

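```bash
python3 - <<'E'
from h import *
import pickle
f,s=pickle.load(open("w30.pkl","rb"))
R=np.array(s["tool_rot"])
a=bp(f,[(214,166),(351,166)],s["ee_pos"][2]-.0031);print((a-s["ee_pos"])@R*100)
a=bp(f,[(243,131),(321,131)],.021);print((a-s["ee_pos"])@R*100)
E
```

```text
[[ 5.41726072 -2.84812261  0.26087087]
 [ 5.41321512  2.83536256  0.25962687]]
[[ 6.2982857  -3.75372707 17.79493366]
 [ 6.29333171  3.73539089 17.79329097]]
```

arm_command(
  increments=[
    [[0.05,-0.05,3],0,5.3],
    [[0.05,-0.05,6],0,5.3],
    [[0.05,-0.05,9],0,5.3],
    [[0.05,-0.05,11.5],0,5.3],
    [[0.05,-0.05,13],0,5.3],
    [[0.05,-0.05,13.9],0,5.3],
    [[0.05,-0.05,13.9],0,5.3],
    [[0.05,-0.05,13.9],0,5.3],
    [[0.05,-0.05,13.9],0,5.3],
  ],
)

```text
clock: 34.48
ee_pos: [0.4188, -0.2125, 0.0615]
tool_rot: [[-0.998, -0.062, 0.011], [-0.062, 0.998, -0.001], [-0.011, -0.002, -1.0]]
ft_force: [0.1, 0.1, -8.3]
grip_width: 0.661
```

```bash
python3 - <<'E'
from h import *
from cell import env
import pickle
s=env.sense();print(s["ee_pos"],s["ft_force"]);plan(s,(.4182,-.213,.036),93.5)
f=env.grab_frame("wrist");pickle.dump((f,s),open("w31.pkl","wb"))
cv2.imwrite("pics/w31.png",f["color"][:,:,::-1])
f=env.grab_frame("scene");show(f,120,220,140,300,4.5,"pics/s31.png")
E
```

```text
[ 0.41881978 -0.21253487  0.0615266 ] [ 0.14147294  0.10796988 -8.28562846]
shift [ 0.09 -0.04  2.55] turn 0.1 rows 0.6 q6~ -121.1408078648387 y0 93.56
```

View pics/w31.png

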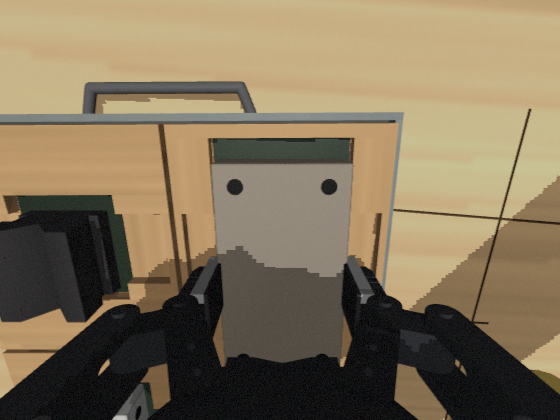

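View pics/s31.png

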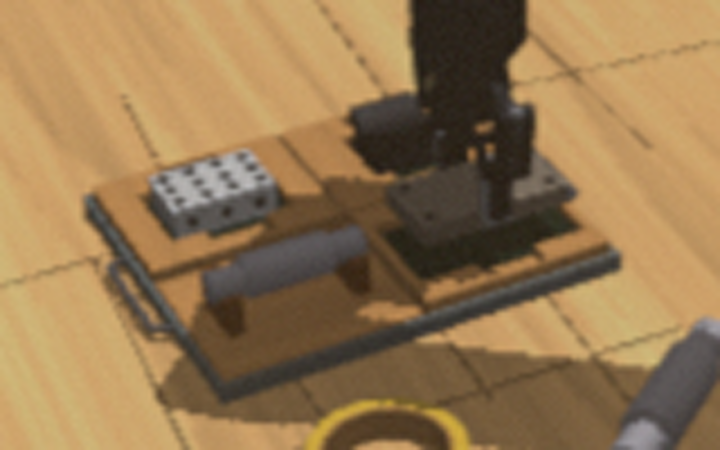

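```bash
python3 - <<'E'
from h import *
import pickle
f,s=pickle.load(open("w31.pkl","rb"))
R=np.array(s["tool_rot"])
a=bp(f,[(214,165),(351,165)],s["ee_pos"][2]-.0031);print((a-s["ee_pos"])@R*100)
a=bp(f,[(210,138),(355,137)],.021);print((a-s["ee_pos"])@R*100)
E
```

```text
[[ 5.45814537 -2.84410838  0.25582612]
 [ 5.45572526  2.83001929  0.24347891]]
[[ 6.35422151 -3.79342938  3.99087941]
 [ 6.40087199  3.79431267  3.97381607]]
```

arm_command(
  increments=[
    [[0.1,0,0.5],0,5.3],
    [[0.1,0,1],0,5.3],
    [[0.1,0,1.5],0,5.3],
    [[0.1,0,2],0,5.3],
    [[0.1,0,2.3],0,5.3],
    [[0.1,0,2.5],0,5.3],
    [[0.1,0,2.5],0,5.3],
  ],
)

```text
clock: 35.17
ee_pos: [0.4178, -0.2127, 0.0361]
tool_rot: [[-0.998, -0.062, 0.011], [-0.062, 0.998, -0.001], [-0.011, -0.002, -1.0]]
ft_force: [-0.3, -0.2, -8.8]
grip_width: 0.665
```

arm_command(
  increments=[
    [[0,0,0.1],0,5.3],
    [[0,0,0.2],0,5.3],
    [[0,0,0.3],0,5.3],
    [[0,0,0.3],0,5.3],
    [[0,0,0.3],0,5.3],
  ],
)

```text
clock: 35.58
ee_pos: [0.4179, -0.2128, 0.0342]
tool_rot: [[-0.998, -0.062, 0.012], [-0.062, 0.998, -0.002], [-0.011, -0.003, -1.0]]
ft_force: [-2.0, 1.9, 6.6]
grip_width: 0.663
```

```bash
python3 - <<'E'
from h import *
from cell import env
s=env.sense();print(s["ee_pos"],s["ft_force"])
f=env.grab_frame("wrist");show(f,110,370,160,400,2.3,"pics/w32.png")
E
```

```text
[ 0.4178918  -0.21275293  0.03424436] [-2.02898946  1.85491653  6.63677184]
```

View pics/w32.png

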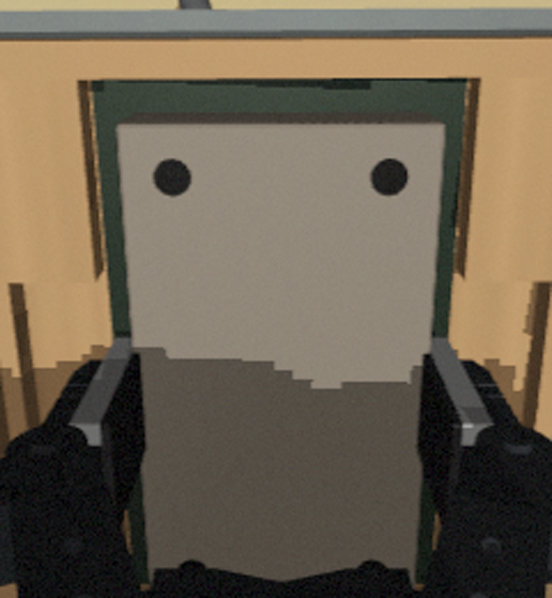

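The plate is on the floor with even margins. Releasing and rising.

arm_command(
  increments=[
    [[0,0,0],0,5.7],
    [[0,0,0],0,6],
    [[0,0,0],0,6.4],
    [[0,0,0],0,6.8],
    [[0,0,0],0,7.1],
    [[0,0,0],0,7.1],
    [[0,0,-1.5],0,7.1],
    [[0,0,-4],0,7.3],
    [[0,0,-8],0,8],
    [[0,0,-12],0,8.5],
    [[0,0,-16],0,8.5],
    [[-2,0,-20],0,8.5],
    [[-5,0,-23],0,8.5],
    [[-7,0,-24],0,8.5],
    [[-7,0,-24],0,8.5],
    [[-7,0,-24],0,8.5],
    [[-7,0,-24],0,8.5],
  ],
)

```text
clock: 37.05
ee_pos: [0.4835, -0.2071, 0.2739]
tool_rot: [[-0.998, -0.062, 0.009], [-0.062, 0.998, -0.0], [-0.009, -0.001, -1.0]]
ft_force: [0.1, 0.3, -0.2]
grip_width: 0.994
```

```bash
python3 - <<'E'
from h import *
from cell import env
import pickle
s=env.sense();print(s["ee_pos"],s["ft_force"],s["clock"],s["dq"])
f=env.grab_frame("wrist");pickle.dump((f,s),open("w33.pkl","wb"))
show(f,0,270,110,380,2.2,"pics/w33.png")
f=env.grab_frame("scene");show(f,100,310,140,380,3,"pics/s33.png")
E
```

```text
[ 0.48354618 -0.20709701  0.27390209] [ 0.13066998  0.33585595 -0.19597163] 37.05 [-0.57112061  0.61035099  1.52325853  0.05537291 -0.11191157  0.09186582]
```

View pics/w33.png

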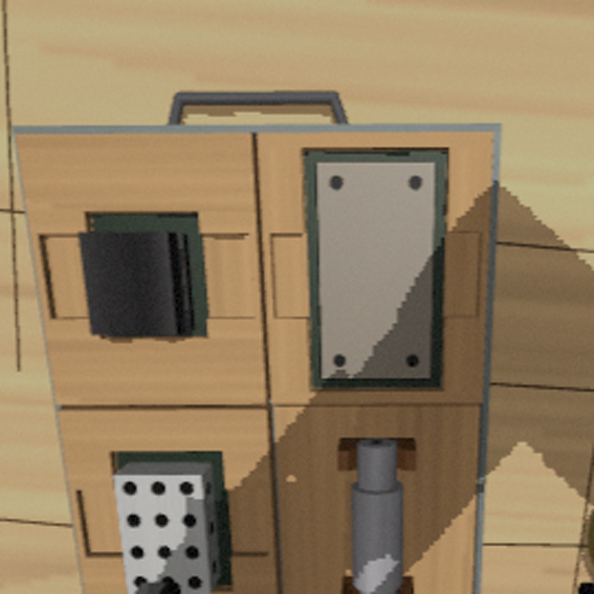

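View pics/s33.png

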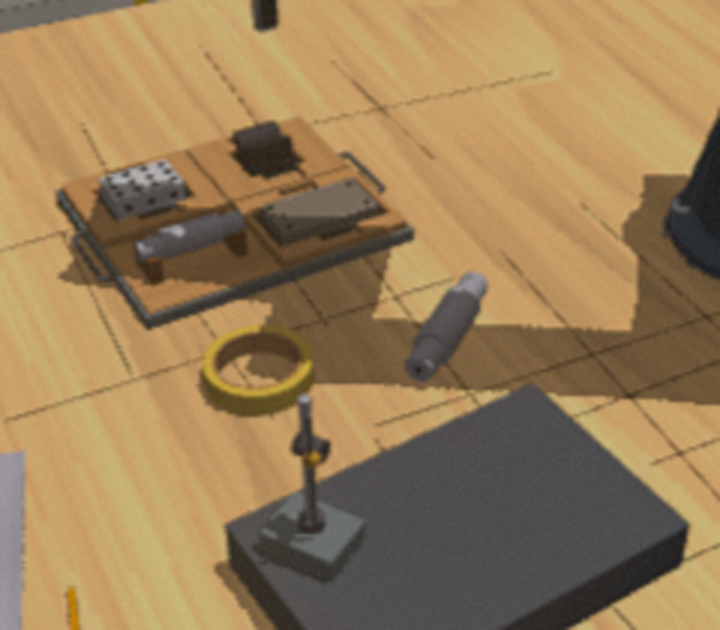

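```bash
python3 - <<'E'
from h import *
import pickle
f,s=pickle.load(open("w33.pkl","rb"))
u=lambda p:unc(p,2.2,(110,0))
a=bp(f,u([(316,163),(435,162),(432,378),(320,380)]),.030);print("plate",a.mean(0),np.linalg.norm(np.diff(a,axis=0),axis=1))
a=bp(f,u([(80,233),(173,232),(180,333),(91,336)]),.050);print("v",a.mean(0),np.linalg.norm(np.diff(a,axis=0),axis=1))
a=bp(f,u([(303,149),(449,149),(442,389),(311,389)]),.021);print("plate pocket",a.mean(0),np.linalg.norm(np.diff(a,axis=0),axis=1))
a=bp(f,u([(86,213),(197,213),(208,336),(96,336)]),.021);print("v pocket",a.mean(0))
E
```

```text
plate [ 0.4182255  -0.21309734  0.03      ] [0.05997243 0.10937731 0.06190535]
v [ 0.42963855 -0.33521406  0.05      ] [0.04566528 0.04879882 0.04578565]
plate pocket [ 0.41807351 -0.21286389  0.021     ] [0.07497044 0.12446236 0.07450281]
v pocket [ 0.42623093 -0.33676773  0.021     ]
```

Each piece measures within about 4 mm of its place, the tape and gauge stand where they were, and the arm is clear. Handing in.

```bash
python3 - <<'E'
from cell import env
print(env.close_job())
E
```

```text
the job is handed in; nothing more can be done
None
```

I put the shaft, V-block, drilled block and packing plate away in that order, top down. Each was set down until the wrist force showed it was supported, then released. I handed the job in at about 37 s; handing in gives no verdict.

| Piece | Measured (x, y), m | Its place (x, y), m | Off by about |
|---|---|---|---|
| Shaft | 0.5625, −0.2029 | 0.5608, −0.2027 | 2 mm |
| V-block | 0.4296, −0.3352 | 0.4262, −0.3368 | 4 mm |
| Drilled block | 0.5709, −0.3270 | 0.5690, −0.3263 | 2 mm |
| Packing plate | 0.4182, −0.2131 | 0.4181, −0.2129 | under 1 mm |

- **Last pictures:** the three flat pieces look flat inside their rims, the shaft lies in both notches, the gripper is clear, and the tape roll and surface gauge look undisturbed. The shaft and drilled-block figures are from just after each was released; I saw them again at the end but did not re-measure them.
- **Sideways disagreement:** the wrist-camera calibration and the visible middle of the fingers differed by up to about 2 mm. I used the fingers for gripping and weighed both for placing.
- **Opening reading:** with a piece held it read about 3 mm under the true width every time, so I treated it as an offset.
- **Touch on the V-block:** while setting up the shaft grip, the fingertips pressed on the V-block's top with about 18 N. I backed off and gripped higher.
- **Tool tilt:** it drifted to at most about 0.016 rad, and the pieces still look flat.

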